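# Load the brooch drying stand and run in its keeper

## Robot

A 6-joint arm with a two-finger parallel gripper is mounted at the origin on the work surface. World frame = base frame: x ahead of the robot, y to its left, z up, the work surface at z = 0. Lengths are in m, angles in rad, forces in N, time in s.
With the tool pointing down it reaches from about 0.375 to 0.9 m from the base axis. Payload 3.1 kg.
Tool frame: the origin (TCP) lies at the very end of the fingers, on their centre line; the grasp point (between the pads) lies 19 mm behind it; z points along the fingers, y is the line along which they close (so a half turn about z gives the same grasp; the last joint's range is limited). The gripper opens to 87 mm and grips with 3 to 60 N. Pads are 19 mm wide; open, the fingers measure 117 mm over their backs; the gripper's body (75 mm by 190 mm) begins 51 mm behind the grasp point.
Start: joints at [1.056, 0.527, 1.433, -0, 1.181, -0.178], TCP at [0.206, 0.59, 0.186] pointing down, gripper open.
Joint ranges: [-3.08, 3.08], [-0.75, 2.2], [0.22, 2.44], [-1.43, 4.57], [0, 2.65], [-2.85, 2.85]. Speed limits (rad/s): [2.79, 2.79, 3.14, 3.14, 3.14, 3.14].

## Interface

Orientations are given as a unit quaternion [x, y, z, w].
In Python, from rig import robot gives the robot as it stands. The module is installed in compiled form; this text tells all that it offers.
- The arm moves only by the tool servo_tool, never from a script. Its argument "rows" is one flat list of numbers, 5 for each row, row after row: the closure, from -1 (fully open) to 1 (shut), so that 0 is half open, then the shift along the tool's x, y, z in m, then the turn about the tool's z in degrees. A call has 1 to 5 rows; each row shifts and turns the commanded pose from where the row before left it, along the tool's axes as they then stand; what a row does not reach is not made up. A row lasts 1/12 s, in which the tool goes at most 41.7 mm and 7.16 degrees, less where a joint would pass 70% of its speed; a pose out of reach is approached as far as the arm can. A call with a gripper value outside its range is refused whole. The fingers move at their own pace and stop on an object; "newtons" is the grip in N (left out, the last holds). Time passes only in rows, so rows that do not move let the fingers close. It gives the time, the measured TCP pose, the force, the opening and the grip force at its end, in the units of the state.
- robot.get_obs(): the state, without advancing time (a new reading comes with each control period).
- robot.camera(name): name is "side" or "top" or "wrist"; returns a dict with "pixels" (400x640x3 uint8, red, green, blue), "intrinsics" (3x3 intrinsics, pixels), "rvec" (rotation vector, rad) and "tvec" (3), from world to camera coordinates, as OpenCV has them; the wrist camera has in their place "mount" (4x4, takes a point from camera to tool coordinates, whose origin is the TCP and whose axes are the flange's). Camera axes: x right, y down, z forward; pixel columns grow to the right and rows downward; lengths in m; the calibration is good to about 2 mm. A picture is of the moment at which its call begins: read the wrist's pose just before it. There is no depth.
- robot.hand_in(): hands the job in; it is judged then, once.
Trained networks look in a picture, given as the dict that the camera call returned (one of the last four; its "shot" number tells which), for a name from the list of things; names that differ only in an ending like _2 or _b are one class to them, and where a whole thing is asked for, a point or a joint stands for the part that bears it (a point fixed in the world has none). Each returns a list of dicts, best first, with "score" (0 to 1); they miss things now and then, are a little off and sometimes report something else, mostly with a low value. They report only what shows in the picture. A call takes as long as a camera call. They do not tell look-alikes from the thing itself.
- robot.spot_in(picture, query): "at" ([x, y, z] in m, in world coordinates, good to about 4 mm: the middle of the surface that is visible of it).
- robot.outline_of(picture, query): "region" (400x640 bool, what is visible of it).
- robot.place_of(picture, query): "at" ([x, y, z] in m, in world coordinates, good to about 4 mm: a listed point, or the origin of a listed thing).
The state is a dict: "time": time; "q": joint angles; "joint_velocities": joint speeds; "joint_torque": joint torques, N m; "position": TCP position; "tool_rot": TCP orientation; "ft_force": force on the tool from outside, world axes, zero at the start; "moment": the same for the moment, N m; "grip_width": finger opening in m; "grip_force": force on a finger pad.
Only numpy, scipy, OpenCV 4.12 (cv2) and the standard library are available. Lean on these libraries where they do the work, as an engineer would, in place of code of your own. Each camera call takes 0.05 s, during which the arm holds its last target. There are 200 camera calls.

## Task

Load the drying stand: lower the black plate, then the cream one, then the red one onto the splined brass post, each fully down, not dropped, and with its tab pointing to the opposite side from the tab of the plate beneath it (the cream bottom plate is already there, fixed). Then turn the red knob clockwise until its carriage has brought the keeper bar fully in over the stack, and let go. Leave the vases, the caddy and the brooch tray where they stand.

Things in the scene. Friction and masses are not known exactly. Their poses are not given: they have to be found in the camera images.
- hub (a point): brass cross-shaped spline post: ribs 26 x 10 mm along x and y (2.2 mm play each side in a bore), full up to 50 mm above this point, tapering to a tip at 60 mm. Point: on its axis, on top of the fixed cream bottom plate, 38 mm above the table, where the first loose plate seats. z up; x points away from knob and keeper; +y is the side of the fixed plate's tab.
- stand: the fixed drying stand; axes as hub, origin 38 mm below hub, on the table. Wooden slab 20 mm high, x from -225 to +45 mm, 96 mm wide. On it a fixed cream bottom plate, of the loose plates' shape, tab to +y; the post; and to -x the keeper's grey carriage (95 x 76 mm, top 51 mm above the table) with the knob.
- black_mid (a point): black loose plate carrying a gold brooch on its tab (no higher than the body). Body 52 x 52 mm, 18 mm thick; flat tab along +x (44 wide, 7 thick, level with the underside) ending 70 mm from the bore's axis. Cross-shaped through bore: slots 30.4 x 14.4 mm along x and y. 130 g; starts flat, right way up, turned either way. Grip across the flats at y = +-26 mm. Point: on the bore's axis, half-way up (9 mm); z up.
- black_tab (a point): a point over the black plate's tab, 55 mm along +x from the bore's axis, 9 mm above the plate's underside; axes as black_mid
- cream_mid (a point): cream loose plate, bare (a separator). Body 52 x 52 mm, 18 mm thick; flat tab along +x (44 wide, 7 thick, level with the underside) ending 70 mm from the bore's axis. Cross-shaped through bore: slots 30.4 x 14.4 mm along x and y. 130 g; starts flat, right way up, turned either way. Grip across the flats at y = +-26 mm. Point: on the bore's axis, half-way up (9 mm); z up.
- cream_tab (a point): a point over the cream plate's tab, 55 mm along +x from the bore's axis, 9 mm above the plate's underside; axes as cream_mid
- red_mid (a point): red loose plate carrying a gold brooch on its tab (no higher than the body). Body 52 x 52 mm, 18 mm thick; flat tab along +x (44 wide, 7 thick, level with the underside) ending 70 mm from the bore's axis. Cross-shaped through bore: slots 30.4 x 14.4 mm along x and y. 130 g; starts flat, right way up, turned either way. Grip across the flats at y = +-26 mm. Point: on the bore's axis, half-way up (9 mm); z up.
- red_tab (a point): a point over the red plate's tab, 55 mm along +x from the bore's axis, 9 mm above the plate's underside; axes as red_mid
- keeper (a joint): travel of the keeper carriage towards the post along the hub's +x, m: 0 = drawn back (start), 0.052 = stop, fully in. Driven by its knob, 35 mm for each radian turned clockwise; the knob rides along with it. It stays where it is left. Turning takes about 0.08 N m.
- keeper_tip (a point): tip of the keeper bar, an aluminium finger 30 mm wide, 8 thick, underside 95 mm above the table (point at 99), on an upright 20 to 32 mm behind the tip. Drawn back, the tip is 70 mm from the post's axis on its -x side; fully in, 18 mm, over the top plate's rim with 3 mm to spare when three plates are fully seated.
- knob: red wing knob on the carriage, vertical axis 95 mm behind the keeper tip (165 mm from the post when drawn back). Wing 52 mm long (its x), 14 thick (y), 12 to 42 mm above the origin, on a black disc of 28 mm radius, 12 high. Origin: on the axis, disc's underside, 51 mm above the table. About 1.5 rad clockwise from above brings the keeper fully in; the axis moves 52 mm towards the post.
- vase_mid (a point): white vase, loose, 75 mm high, 28 mm radius, point half-way up on its axis
- caddy_mid (a point): black lacquer tea caddy, loose, 68 mm high, 30 mm radius, point half-way up on its axis
- celadon_mid (a point): blue vase, loose, 66 mm high, 27 mm radius, point half-way up on its axis
- tray_mid (a point): black tray of brooches, loose, 100 mm (x) by 130 mm (y), 22 mm high, point at its centre, 11 mm up
There are look-alikes about, which are no part of the job. Several things look just like the part that bears cream_mid: the one meant starts farthest to the robot's right. What is shaped like the part that bears black_mid but green or pink is not meant.

How it is judged:
By the outcome, as a careful person would: the job done as asked, in the order asked, and still so for the second after the job is handed in, with the robot touching nothing.
It also fails if it takes over 72 s, if anything falls off the work surface, if the arm or the gripper's body presses on something with over 40 N, if the wrist force passes 120 N, or if a joint passes its speed limit or range.

## Working session

There is one attempt and no reset: what is moved stays moved. The work goes in short steps, Python scripts to look and compute and a tool call to move; the robot and the scene stay as the last step left them, time stands still between calls to the robot, and variables do not carry over. Pictures are saved under pics/ and viewed, at most 10 in all, crops included, and the job is handed in when it is done.

Besides the shell and the picture viewer there is one more tool, called after "Emit:" as name(argument=value, ...) on one line, values as JSON. servo_tool: Moves the arm, as the interface text tells. Its arguments: {"type":"object","properties":{"rows":{"type":"array","items":{"type":"number"}},"newtons":{"type":"number"}},"required":["rows"]}

```bash
mkdir -p pics; cat > h.py <<'E'
import numpy as np, cv2
from rig import robot
from scipy.spatial.transform import Rotation as R
def save(p,n): cv2.imwrite('pics/'+n, p['pixels'][:,:,::-1])
def proj(p,X):
    X=np.atleast_2d(X).astype(float)
    return cv2.projectPoints(X,p['rvec'],p['tvec'],p['intrinsics'],None)[0][:,0]
E
python3 - <<'E'
from h import *
o=robot.get_obs(); print(o)
for c in ['top','side']:
    p=robot.camera(c); save(p,c+'0.png')
    for n in ['hub','stand','black_mid','black_tab','cream_mid','cream_tab','red_mid','red_tab','keeper_tip','knob','vase_mid','caddy_mid','celadon_mid','tray_mid']:
        print(c,n,[(np.round(d['at'],3).tolist(),round(d['score'],2),proj(p,d['at'])[0].round().tolist()) for d in robot.place_of(p,n)[:6]])
E
```

```text
{'time': 0.0, 'q': array([ 1.05650108e+00,  5.28474185e-01,  1.43391153e+00, -1.31830240e-05,
        1.18139364e+00, -1.78484318e-01]), 'joint_velocities': array([-1.07673683e-03,  1.08532917e-03, -6.40514147e-04,  5.37346733e-05,
        3.58458846e-04,  2.03125104e-03]), 'joint_torque': array([-7.54637040e-04, -4.40027547e+01, -1.76600897e+01,  6.33445778e-02,
        5.80561347e-02, -1.22015258e-04]), 'position': array([0.20551734, 0.58937745, 0.18496387]), 'tool_rot': array([ 1.67115061e-01,  9.85936794e-01, -1.03048106e-03, -3.65464310e-04]), 'ft_force': array([ 0.04913523,  1.0741238 , -0.35469645]), 'moment': array([-0.00038064, -0.052882  , -0.05966039]), 'grip_force': 0.0, 'grip_width': 0.08707249563931048}
top hub [([0.602, 0.018, 0.039], 0.68, [349.0, 160.0])]
top stand [([0.606, 0.016, -0.003], 0.84, [349.0, 162.0]), ([0.602, 0.022, 0.039], 0.65, [347.0, 160.0])]
top black_mid [([0.234, 0.249, 0.008], 0.9, [269.0, 285.0]), ([0.388, 0.257, 0.007], 0.88, [267.0, 233.0]), ([0.547, 0.17, 0.009], 0.76, [297.0, 180.0])]
top black_tab [([0.492, 0.174, 0.01], 0.94, [296.0, 198.0
[... 1531 characters left out ...]
[0.742, 0.153, 0.035], 0.54, [378.0, 177.0])]
side cream_tab [([0.649, 0.319, 0.012], 0.68, [338.0, 160.0]), ([0.671, 0.432, 0.008], 0.61, [334.0, 143.0]), ([0.374, 0.481, 0.007], 0.56, [256.0, 150.0])]
side red_mid [([0.516, -0.269, 0.014], 0.82, [361.0, 292.0])]
side red_tab []
side keeper_tip [([0.532, 0.006, 0.098], 0.72, [335.0, 203.0])]
side knob [([0.438, -0.011, 0.05], 0.7, [307.0, 224.0])]
side vase_mid [([0.468, 0.399, 0.038], 0.79, [285.0, 151.0]), ([0.596, 0.309, 0.01], 0.38, [325.0, 165.0])]
side caddy_mid [([0.37, -0.299, 0.032], 0.58, [312.0, 311.0])]
side celadon_mid [([0.742, 0.152, 0.034], 0.58, [379.0, 178.0])]
side tray_mid [([0.697, -0.326, 0.011], 0.89, [431.0, 293.0])]
```

View pics/top0.png

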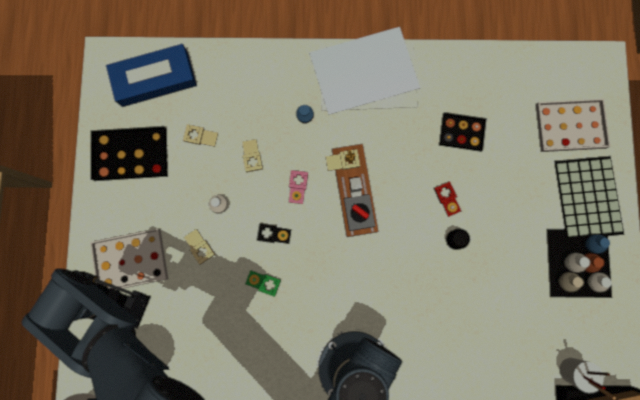

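View pics/side0.png

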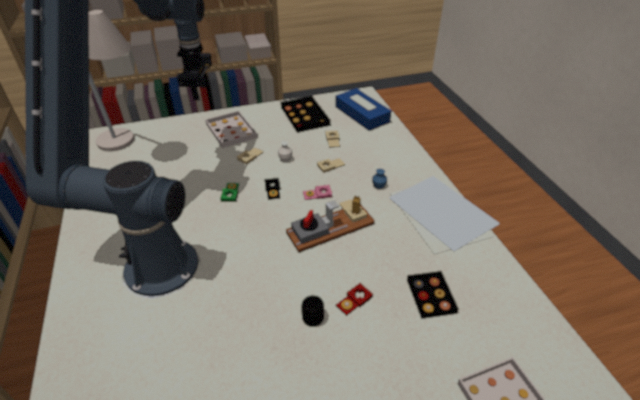

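Candidates, in top-picture pixels:
- **Cream:** plates at (191,135), (252,163) and (202,254). The one at (252,163) has the smallest y (0.308), so it is farthest to the robot's right and is the one meant.
- **Black:** of the black-shaped ones, green is at (269,285), pink at (297,180) and black at (267,233). I take the black one.
- **Red:** there is only one, at (445,195).

I'll check these in a crop.

```bash
cat >> h.py <<'E'
def yawy(o):
    y=R.from_quat(o['tool_rot']).as_matrix()[:,1]; return np.degrees(np.arctan2(y[1],y[0]))
def plan(target,yaw,g=-1,start=None,step=0.035,turn=6.5):
    """rows for straight line to target (world) with tool y at yaw deg (world); tool pointing down"""
    if start is None:
        o=robot.get_obs(); start=(*o['position'],yawy(o))
    s=np.array(start[:3]); y0=start[3]; d=np.array(target)-s; dt=-(yaw-y0)  # tool turn + = clockwise
    n=int(max(1,np.ceil(np.linalg.norm(d)/step),np.ceil(abs(dt)/turn)))
    rows=[]; y=y0
    for i in range(n):
        a=np.radians(y); ty=np.array([np.cos(a),np.sin(a)]); tx=np.array([-np.sin(a),np.cos(a)])
        v=d/n; rows.append([g,round(tx@v[:2],4),round(ty@v[:2],4),round(-v[2],4),round(dt/n,2)]); y-=dt/n
    print(n,'rows'); 
    for i in range(0,n,5): print('[',', '.join(str(float(x)) for r in rows[i:i+5] for x in r),']')
    return (*target,yaw)
def wrist(n=None):
    o=robot.get_obs(); p=robot.camera('wrist'); T=np.eye(4); T[:3,:3]=R.from_quat(o['tool_rot']).as_matrix(); T[:3,3]=o['position']
    C=np.linalg.inv(T@p['mount']); p['rvec']=cv2.Rodrigues(C[:3,:3])[0]; p['tvec']=C[:3,3]
    if n: save(p,n)
    return o,p
E
python3 - <<'E'
from h import *
im=cv2.imread('pics/top0.png')[110:310,170:480]; cv2.imwrite('pics/crop0.png',cv2.resize(im,None,fx=2.5,fy=2.5,interpolation=cv2.INTER_CUBIC))
o=robot.get_obs(); y=R.from_quat(o['tool_rot']).as_matrix(); print(y.round(2),yawy(o))
plan([0.387,0.25,0.15],-8.7)
E
```

```text
[[-0.94  0.33 -0.  ]
 [ 0.33  0.94 -0.  ]
 [ 0.   -0.   -1.  ]] 70.75970191286493
13 rows
[ -1.0, -0.0218, -0.0201, 0.0028, 6.11, -1.0, -0.0238, -0.0177, 0.0028, 6.11, -1.0, -0.0255, -0.015, 0.0028, 6.11, -1.0, -0.027, -0.0122, 0.0028, 6.11, -1.0, -0.0281, -0.0093, 0.0028, 6.11 ]
[ -1.0, -0.029, -0.0062, 0.0028, 6.11, -1.0, -0.0295, -0.0031, 0.0028, 6.11, -1.0, -0.0296, 0.0, 0.0028, 6.11, -1.0, -0.0295, 0.0032, 0.0028, 6.11, -1.0, -0.029, 0.0063, 0.0028, 6.11 ]
[ -1.0, -0.0281, 0.0094, 0.0028, 6.11, -1.0, -0.027, 0.0123, 0.0028, 6.11, -1.0, -0.0255, 0.0151, 0.0028, 6.11 ]
```

View pics/crop0.png

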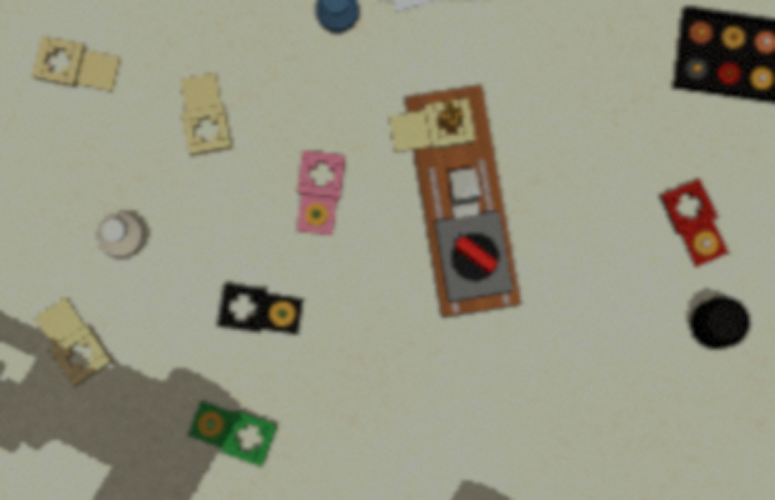

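The crop shows the three creams at (57,62), (207,128) and (80,352). The one at (207,128) is rightmost, with its tab away from the robot. The black plate is at (240,307) with its tab to the right, and the red at (687,207). The fixed plate's tab points left, to +y. I'm going above the black plate.

Emit:
servo_tool(rows=[-1.0,-0.0218,-0.0201,0.0028,6.11,-1.0,-0.0238,-0.0177,0.0028,6.11,-1.0,-0.0255,-0.015,0.0028,6.11,-1.0,-0.027,-0.0122,0.0028,6.11,-1.0,-0.0281,-0.0093,0.0028,6.11])

```text
time: 1.92
position: [0.276, 0.4583, 0.172]
tool_rot: [0.423, 0.906, 0.0, 0.0]
ft_force: [0.8, -0.1, 0.5]
grip_width: 0.087
grip_force: 0.0
```

Emit:
servo_tool(rows=[-1.0,-0.029,-0.0062,0.0028,6.11,-1.0,-0.0295,-0.0031,0.0028,6.11,-1.0,-0.0296,0.0,0.0028,6.11,-1.0,-0.0295,0.0032,0.0028,6.11,-1.0,-0.029,0.0063,0.0028,6.11])

```text
time: 2.33
position: [0.346, 0.3274, 0.1581]
tool_rot: [0.647, 0.763, 0.0, 0.0]
ft_force: [0.7, 0.1, -0.1]
grip_width: 0.0866
grip_force: 0.0
```

Emit:
servo_tool(rows=[-1.0,-0.0281,0.0094,0.0028,6.11,-1.0,-0.027,0.0123,0.0028,6.11,-1.0,-0.0255,0.0151,0.0028,6.11,-1,0,0,0,0,-1,0,0,0,0])

```text
time: 2.75
position: [0.388, 0.2491, 0.1496]
tool_rot: [0.759, 0.651, 0.0, -0.0]
ft_force: [-0.2, 0.5, 0.6]
grip_width: 0.0871
grip_force: 0.0
```

```bash
cat >> h.py <<'E'
def see(names,pic=None):
    o,p=wrist(pic); print('t',round(o['time'],2),o['position'].round(4),'yawy',round(yawy(o),2))
    for n in names:
        print(n,[(np.round(d['at'],4).tolist(),round(d['score'],2),proj(p,d['at'])[0].round().tolist()) for d in robot.place_of(p,n)[:3]])
    return o,p
def rect(p,q,z,idx=0):
    """plan outline points -> world plane z, hull"""
    m=robot.outline_of(p,q)[idx]['region'].astype(np.uint8)
    c=max(cv2.findContours(m,0,2)[0],key=cv2.contourArea)[:,0].astype(np.float32)
    return ray(p,c,z)
def ray(p,uv,z):
    uv=np.atleast_2d(np.asarray(uv,np.float32)); u=cv2.undistortPoints(uv[:,None],p['intrinsics'],None)[:,0]
    Rm=cv2.Rodrigues(np.asarray(p['rvec'],float))[0]; t=np.asarray(p['tvec']).ravel(); c=-Rm.T@t
    d=np.c_[u,np.ones(len(u))]@Rm; return c+d*((z-c[2])/d[:,2])[:,None]
E
python3 - <<'E'
from h import *
o,p=see(['black_mid','black_tab'],'w1.png')
w=rect(p,'black_mid',0.01); print(cv2.minAreaRect(w[:,:2].astype(np.float32)))
E
```

```text
t 2.75 [0.388  0.2491 0.1496] yawy -8.82
black_mid [([0.2336, 0.2461, 0.0081], 0.92, [199.0, 205.0]), ([0.3845, 0.2622, 0.0085], 0.88, [315.0, 174.0]), ([0.5457, 0.1705, 0.0086], 0.85, [450.0, 225.0])]
black_tab [([0.49, 0.1764, 0.0105], 0.8, [407.0, 228.0]), ([0.255, 0.3013, 0.0094], 0.74, [203.0, 159.0])]
((0.5228562951087952, 0.1706179529428482), (0.059619203209877014, 0.10215400159358978), 84.32608795166016)
```

View pics/w1.png

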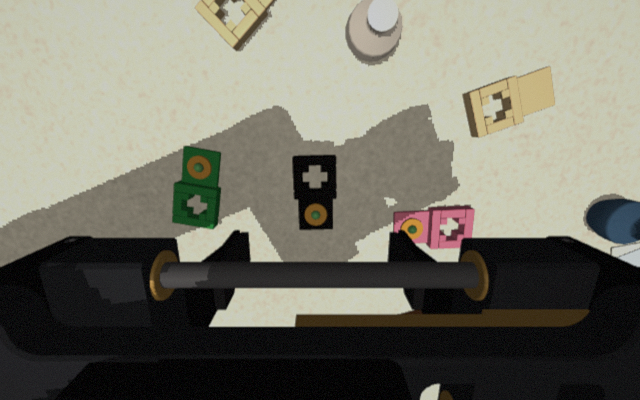

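The wrist view shows the black plate with its cross at (315,178) and brooch at (316,214), well aligned with the fingers. Green is at (197,190) and pink at (440,228). I'll fit the plate's silhouette for an exact pose.

```bash
cat >> h.py <<'E'
from scipy.optimize import minimize
def box(x0,x1,y0,y1,z0,z1): return np.array([[x,y,z] for x in(x0,x1) for y in(y0,y1) for z in(z0,z1)])
BODY=box(-.026,.026,-.026,.026,0,.018); TAB=box(.02,.07,-.022,.022,0,.007)
def fitplate(p,q,x0,z0=0.0,mask=None):
    """x0=(x,y,yawdeg) -> fitted pose by silhouette IoU"""
    c0=proj(p,[x0[0],x0[1],z0+.009])[0]
    if mask is None:
        L=[r['region'] for r in robot.outline_of(p,q)]
        if not L: return None
        mask=min(L,key=lambda m:np.hypot(*(np.argwhere(m).mean(0)[::-1]-c0)))
    S=3; big=cv2.resize(mask.astype(np.uint8),None,fx=S,fy=S,interpolation=0)
    def f(v):
        m=np.zeros_like(big); Rz=R.from_euler('z',x0[2]+v[2],degrees=True)
        for B in (BODY,TAB):
            uv=proj(p,Rz.apply(B)+[x0[0]+v[0]/1e3,x0[1]+v[1]/1e3,z0])
            cv2.fillConvexPoly(m,cv2.convexHull((((uv+.5)*S-.5)*16).astype(np.int32)),1,shift=4)
        return 1-(m&big).sum()/max(1,(m|big).sum())
    best=min((minimize(f,[dx,dy,a],method='Nelder-Mead',options=dict(initial_simplex=np.array([dx,dy,a])+np.array([[0,0,0],[4,0,0],[0,4,0],[0,0,6]]))) for dx,dy,a in [(0,0,0),(-3,3,4),(3,-3,-4)]),key=lambda r:r.fun)
    v=best.x; return np.round([x0[0]+v[0]/1e3,x0[1]+v[1]/1e3,x0[2]+v[2],1-best.fun],4)
E
python3 - <<'E'
from h import *
o,p=wrist()
print('w',fitplate(p,'black_mid',(.386,.26,-98)))
g=p['pixels'].astype(int).sum(2)/3; y,x=np.mgrid[0:400,0:640]
m=(g>60)&(abs(x-315)<17)&(abs(y-178)<17); print('cross',ray(p,[x[m].mean(),y[m].mean()],.018).round(4), m.sum())
print('w cream',fitplate(p,'cream_mid',(.598,.309,10)),'tcp px',proj(p,o['position']))
print('brooch',ray(p,[316,214],.012))
t=robot.camera('top')
for q,x in [('black_mid',(.386,.26,-98)),('cream_mid',(.598,.309,10)),('red_mid',(.51,-.27,-159))]: print('top',q,fitplate(t,q,x))
E
```

```text
w [  0.386   0.26  -98.      0.   ]
cross [[0.3842 0.2615 0.018 ]] 398
w cream [ 0.5965  0.3084 10.8859  0.8941] tcp px [[319.74518039 224.51807313]]
brooch [[0.37700056 0.2147566  0.012     ]]
top black_mid [   0.398     0.2541 -111.063     0.2189]
top cream_mid [ 0.598  0.309 10.     0.   ]
top red_mid [   0.5146   -0.271  -158.0201    0.8133]
```

```bash
python3 - <<'E'
from h import *
o,p=wrist()
print([ (np.argwhere(r['region']).mean(0).round(),round(r['score'],2),r['region'].sum()) for r in robot.outline_of(p,'black_mid')])
g=p['pixels'].max(2); m=((g<50)*255).astype(np.uint8); m[:, :270]=0; m[:,360:]=0; m[:140]=0; m[233:]=0
c=max(cv2.findContours(m,0,2)[0],key=cv2.contourArea); k=np.zeros_like(m); cv2.drawContours(k,[c],-1,1,-1); print(cv2.boundingRect(c))
f=fitplate(p,'',(.386,.26,-98),mask=k); print(f)
y=f[2]+90
s=plan([f[0],f[1],0.06],y); plan([f[0],f[1],0.003],y,start=s,step=.02)
E
```

```text
[(array([188., 199.]), 0.97, np.int64(3185)), (array([226., 436.]), 0.79, np.int64(2478)), (array([102., 510.]), 0.73, np.int64(3711)), (array([193., 316.]), 0.67, np.int64(2452))]
(294, 156, 43, 74)
[  0.3835   0.2589 -97.6454   0.943 ]
3 rows
[ -1.0, 0.0027, -0.0016, 0.0299, -0.33, -1.0, 0.0027, -0.0016, 0.0299, -0.33, -1.0, 0.0027, -0.0016, 0.0299, -0.33 ]
3 rows
[ -1.0, 0.0, 0.0, 0.019, -0.0, -1.0, 0.0, 0.0, 0.019, -0.0, -1.0, 0.0, 0.0, 0.019, -0.0 ]
```

Emit:
servo_tool(rows=[-1,0.003,-0.0015,0.03,-0.35,-1,0.003,-0.0015,0.03,-0.35,-1,0.003,-0.0015,0.03,-0.35,-1,0,0,0.019,0,-1,0,0,0.019,0])

```text
time: 3.82
position: [0.3837, 0.2596, 0.0202]
tool_rot: [0.752, 0.659, -0.0, -0.0]
ft_force: [-0.5, -0.2, -0.2]
grip_width: 0.0875
grip_force: 0.0
```

Emit:
servo_tool(rows=[-1,0,0,0.015,0,-1,0,0,0.004,0,0.5,0,0,0,0,0.5,0,0,0,0,0.5,0,0,0,0], newtons=25)

```text
time: 4.23
position: [0.3848, 0.2599, 0.0034]
tool_rot: [0.753, 0.659, 0.001, 0.0]
ft_force: [0.1, 0.8, 0.5]
grip_width: 0.0741
grip_force: 0.0
```

Emit:
servo_tool(rows=[1,0,0,0,0,1,0,0,0,0,1,0,0,0,0,1,0,0,0,0], newtons=25)

```text
time: 4.57
position: [0.3844, 0.2597, 0.003]
tool_rot: [0.753, 0.659, 0.0, 0.0]
ft_force: [0.5, -0.4, 0.4]
grip_width: 0.0479
grip_force: 0.0
```

Emit:
servo_tool(rows=[1,0,0,0,0,1,0,0,0,0])

```text
time: 4.73
position: [0.3841, 0.2596, 0.0027]
tool_rot: [0.753, 0.659, 0.0, 0.0]
ft_force: [-0.5, -0.6, -0.6]
grip_width: 0.0348
grip_force: 0.0
```

```bash
python3 - <<'E'
from h import *
o,p=wrist('w2.png'); print(o['grip_width'],o['grip_force'],o['position'])
E
```

```text
0.034844936126546794 0.0 [0.38413448 0.25964683 0.00267884]
```

View pics/w2.png

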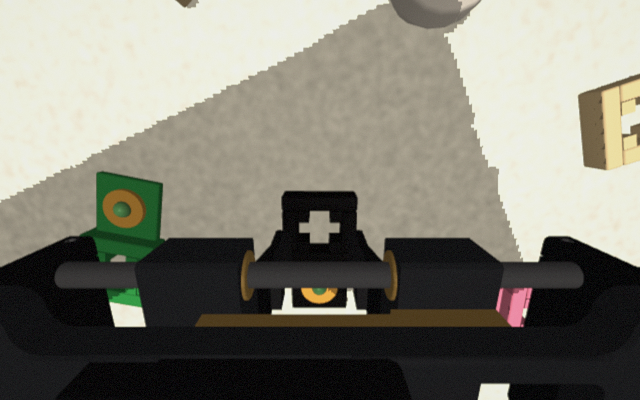

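```bash
python3 - <<'E'
from h import *
o,p=wrist(); print(p['mount'].round(3))
T=R.from_quat(o['tool_rot']).as_matrix()
for n,v in [('tcp',[0,0,0]),('grasp',[0,0,-.019]),('fy+',[0,.0175,0]),('fy-',[0,-.0175,0])]: print(n,proj(p,o['position']+T@np.array(v)))
print('plate top c',proj(p,[.3842,.260,.018]), 'cross->',ray(p,[320,228],.018),ray(p,[320,228],.03),ray(p,[[284,193],[356,193]],.018))
print(robot.place_of(p,'black_mid')[:2])
for c in ['side','top']:
    q=robot.camera(c); print(c,robot.place_of(q,'black_mid')[:3])
    if c=='side': u=proj(q,[.384,.26,.02])[0].astype(int); a=q['pixels'][u[1]-60:u[1]+60,u[0]-80:u[0]+80,::-1]; cv2.imwrite('pics/s2.png',cv2.resize(a,None,fx=4,fy=4,interpolation=cv2.INTER_CUBIC))
E
```

```text
[[-0.    -0.962 -0.274  0.074]
 [ 1.    -0.    -0.    -0.001]
 [ 0.    -0.274  0.962 -0.199]
 [ 0.     0.     0.     1.   ]]
tcp [[319.76166398 224.53398956]]
grasp [[319.86248723 234.25308335]]
fy+ [[343.07554463 224.52692366]]
fy- [[296.44842132 224.54105528]]
plate top c [[319.92458975 231.75169122]] cross-> [[0.3846203  0.26276391 0.018     ]] [[0.38517815 0.26737674 0.03      ]] [[0.36399146 0.29082183 0.018     ]
 [0.41185176 0.28439996 0.018     ]]
[{'at': [0.5422, 0.1684, 0.0107], 'score': 0.86}, {'at': [0.2294, 0.2456, 0.009], 'score': 0.7}]
side [{'at': [0.3848, 0.2603, 0.0128], 'score': 0.79}, {'at': [0.5433, 0.1686, 0.0069], 'score': 0.72}, {'at': [0.2328, 0.2497, 0.0094], 'score': 0.69}]
top [{'at': [0.2322, 0.2487, 0.0102], 'score': 0.78}, {'at': [0.5433, 0.1717, 0.0095], 'score': 0.61}, {'at': [0.3886, 0.2584, 0.0105], 'score': 0.51}]
```

View pics/s2.png

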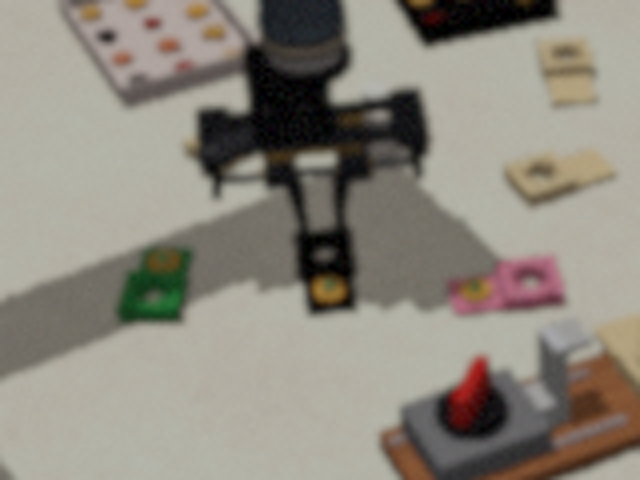

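The side crop shows the fingers standing on either side of the black plate at (325,260). I'll let them finish closing.

Emit:
servo_tool(rows=[1,0,0,0,0,1,0,0,0,0,1,0,0,0,0], newtons=25)

```text
time: 5.33
position: [0.3841, 0.2596, 0.0025]
tool_rot: [0.753, 0.659, -0.0, -0.0]
ft_force: [0.1, 0.5, -0.1]
grip_width: 0.0007
grip_force: 0.0
```

Emit:
servo_tool(rows=[1,0,0,0,0,1,0,0,0,0,1,0,0,0,0])

```text
time: 5.58
position: [0.3841, 0.2596, 0.0026]
tool_rot: [0.753, 0.659, -0.0, -0.0]
ft_force: [0.6, 0.7, 0.1]
grip_width: 0.0006
grip_force: 0.0
```

```bash
python3 - <<'E'
from h import *
o,p=wrist(); print(o['grip_width'],o['grip_force'],o['position'])
cv2.imwrite('pics/w3.png',cv2.resize(np.clip(p['pixels'][170:320,220:420,::-1].astype(float)*2.5,0,255).astype(np.uint8),None,fx=3.5,fy=3.5))
E
```

```text
0.0005898794956553691 0.0 [0.38405182 0.25962643 0.00255328]
```

View pics/w3.png

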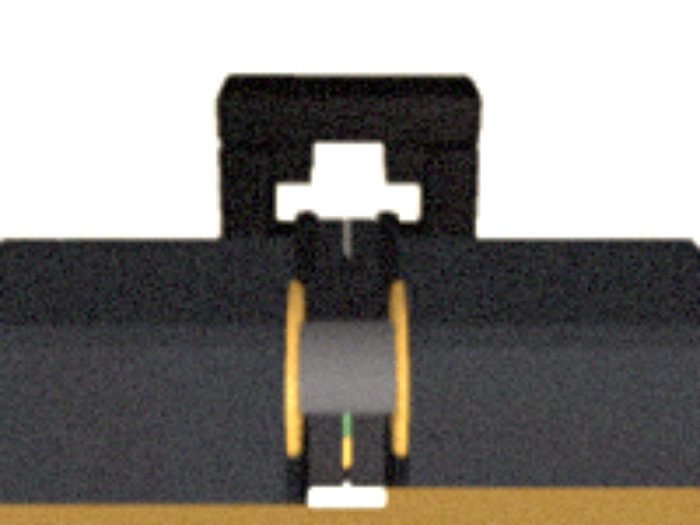

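The fingers closed fully and touched nothing. In the crop their tip shows at about (319,231), above the plate, so the real fingertip sits higher than the reported TCP. I'll open, feel downwards for the table to measure the offset, and watch the force.

Emit:
servo_tool(rows=[-1,0,0,-0.005,0,-1,0,0,0,0,-1,0,0,0,0,-1,0,0,0,0,-1,0,0,0,0])

```text
time: 6.05
position: [0.3841, 0.2596, 0.0076]
tool_rot: [0.753, 0.659, 0.0, 0.0]
ft_force: [0.3, 0.1, -0.5]
grip_width: 0.026
grip_force: 0.0
```

Emit:
servo_tool(rows=[-1,0,0,0.001,0,-1,0,0,0.001,0,-1,0,0,0.001,0,-1,0,0,0.001,0,-1,0,0,0.001,0])

```text
time: 6.47
position: [0.384, 0.2596, 0.0024]
tool_rot: [0.753, 0.659, -0.0, -0.0]
ft_force: [-0.1, -0.3, 0.3]
grip_width: 0.059
grip_force: 0.0
```

Emit:
servo_tool(rows=[-1,0,0,0.001,0,-1,0,0,0.001,0,-1,0,0,0.001,0])

```text
time: 6.72
position: [0.3841, 0.2596, -0.0006]
tool_rot: [0.753, 0.659, -0.0, -0.0]
ft_force: [-0.7, -0.1, 0.3]
grip_width: 0.0792
grip_force: 0.0
```

Emit:
servo_tool(rows=[-1,0,0,0.0015,0,-1,0,0,0.0015,0])

```text
time: 6.88
position: [0.3841, 0.2596, -0.0036]
tool_rot: [0.753, 0.659, 0.0, 0.0]
ft_force: [-1.2, -0.2, -0.8]
grip_width: 0.0854
grip_force: 0.0
```

Emit:
servo_tool(rows=[-1,0,0,0.0015,0,-1,0,0,0.0015,0])

```text
time: 7.05
position: [0.3841, 0.2596, -0.0066]
tool_rot: [0.753, 0.659, -0.0, 0.0]
ft_force: [0.7, 0.7, -0.1]
grip_width: 0.0869
grip_force: 0.0
```

```bash
python3 - <<'E'
from h import *
o,p=wrist(); print(o['grip_width'],o['ft_force'],o['position'])
a=np.clip(p['pixels'][170:320,200:440,::-1].astype(float)*2.5,0,255).astype(np.uint8)
s=robot.camera('side'); u=proj(s,[.384,.26,.02])[0].astype(int); b=s['pixels'][u[1]-30:u[1]+30,u[0]-40:u[0]+40,::-1]
b=np.clip(b.astype(float)*1.5,0,255).astype(np.uint8)
a=cv2.resize(a,None,fx=2,fy=2); b=cv2.resize(b,(400,300),interpolation=cv2.INTER_CUBIC)
print(proj(s,o['position'])[0]-u)
cv2.imwrite('pics/w4.png',cv2.vconcat([cv2.copyMakeBorder(a,0,0,0,0,0),cv2.copyMakeBorder(b[:,:],0,0,0,80,0)]))
E
```

```text
0.08689197622303825 [ 0.71412269  0.66660522 -0.14310824] [ 0.38408864  0.25963782 -0.00662004]
[0.70193438 6.2571574 ]
```

View pics/w4.png

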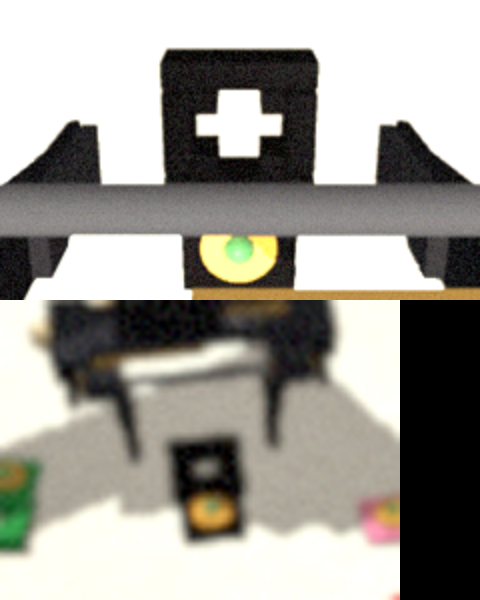

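The wrist half (crop at 2x) shows the tips at rows ~122, level with the cross at (238,122), and standing above the plate. The side half shows the tips at (135,455) and (275,445), about 6 camera pixels above the TCP's projection. I'll check whether the reported height itself is off.

```bash
python3 - <<'E'
from h import *
o,p=wrist(); print(p['intrinsics'])
g=p['pixels'].max(2)
for r in (200,205,210,215,220,225,250+0): 
    w=np.where(g[r,270:370]<45)[0]; print(r,(w.min()+270,w.max()+270) if len(w) else None)
f=R.from_euler('z',-97.65,degrees=True)
for dz in (0,.012,.025):
    print(dz,[proj(p,f.apply([x,y,z])+[.384,.26,-dz])[0].round(1).tolist() for x,y,z in [(-.026,.026,0),(-.026,-.026,0),(-.026,.026,.018),(-.026,-.026,.018),(0,0,.018)]])
s=robot.camera('side'); print('side px per m z:',proj(s,[.384,.26,.0])[0]-proj(s,[.384,.26,.05])[0])
print('y',proj(s,[.384,.26,.0])[0]-proj(s,[.384,.29,.0])[0])
E
```

```text
[[281.71360737   0.         318.67454822]
 [  0.         281.71360737 201.99386637]
 [  0.           0.           1.        ]]
200 (np.int64(281), np.int64(358))
205 (np.int64(281), np.int64(358))
210 (np.int64(281), np.int64(358))
215 (np.int64(282), np.int64(357))
220 (np.int64(281), np.int64(357))
225 (np.int64(282), np.int64(357))
250 (np.int64(282), np.int64(356))
0 [[356.9, 192.5], [282.8, 192.5], [360.6, 199.3], [279.4, 199.3], [319.9, 236.9]]
0.012 [[354.8, 188.6], [284.8, 188.6], [358.0, 194.6], [281.8, 194.6], [319.8, 230.3]]
0.025 [[352.8, 184.8], [286.7, 184.8], [355.6, 190.2], [284.0, 190.2], [319.8, 223.8]]
side px per m z: [ 1.0852242  11.15284064]
y [1.81502298 5.1614793 ]
```

Emit:
servo_tool(rows=[-1,0,0,0.0015,0,-1,0,0,0.0015,0,-1,0,0,0,0])

```text
time: 7.5
position: [0.384, 0.2596, -0.0097]
tool_rot: [0.753, 0.659, -0.0, -0.0]
ft_force: [0.4, 0.4, 0.2]
grip_width: 0.0866
grip_force: 0.0
```

Emit:
servo_tool(rows=[-1,0,0,0.0015,0,-1,0,0,0.0015,0,-1,0,0,0,0])

```text
time: 7.75
position: [0.3839, 0.2596, -0.0127]
tool_rot: [0.753, 0.659, -0.0, -0.0]
ft_force: [-0.6, 0.1, 0.2]
grip_width: 0.0871
grip_force: 0.0
```

Emit:
servo_tool(rows=[-1,0,0,0.0015,0,-1,0,0,0.0015,0,-1,0,0,0,0])

```text
time: 8.0
position: [0.384, 0.2596, -0.0157]
tool_rot: [0.753, 0.659, -0.0, -0.0]
ft_force: [-0.2, -0.2, 0.2]
grip_width: 0.0868
grip_force: 0.0
```

Emit:
servo_tool(rows=[-1,0,0,0.0015,0,-1,0,0,0.0015,0,-1,0,0,0,0])

```text
time: 8.25
position: [0.3839, 0.2596, -0.0187]
tool_rot: [0.753, 0.659, -0.0, -0.0]
ft_force: [0.5, 0.1, -0.7]
grip_width: 0.0871
grip_force: 0.0
```

Emit:
servo_tool(rows=[-1,0,0,0.0015,0,-1,0,0,0.0015,0,-1,0,0,0,0])

```text
time: 8.5
position: [0.3839, 0.2596, -0.0217]
tool_rot: [0.753, 0.659, -0.0, -0.0]
ft_force: [0.2, -0.2, -0.2]
grip_width: 0.0871
grip_force: 0.0
```

Emit:
servo_tool(rows=[-1,0,0,0.001,0,-1,0,0,0.001,0,-1,0,0,0,0])

```text
time: 8.75
position: [0.384, 0.2596, -0.0236]
tool_rot: [0.753, 0.659, -0.0, -0.0]
ft_force: [0.2, -0.2, 0.2]
grip_width: 0.0872
grip_force: 0.0
```

Emit:
servo_tool(rows=[-1,0,0,0.001,0,-1,0,0,0.001,0,-1,0,0,0,0])

```text
time: 9.0
position: [0.384, 0.2596, -0.0256]
tool_rot: [0.753, 0.659, -0.0, -0.0]
ft_force: [-0.0, 0.4, 0.2]
grip_width: 0.0869
grip_force: 0.0
```

Emit:
servo_tool(rows=[-1,0,0,0.001,0,-1,0,0,0.001,0,-1,0,0,0,0])

```text
time: 9.25
position: [0.384, 0.2596, -0.0276]
tool_rot: [0.753, 0.659, -0.0, -0.0]
ft_force: [-0.1, 0.6, 0.3]
grip_width: 0.0868
grip_force: 0.0
```

```bash
python3 - <<'E'
from h import *
o,p=wrist(); print(o['ft_force'],o['position'])
f=R.from_euler('z',-97.65,degrees=True)
g=p['pixels'].max(2); print([r for r in range(150,260) if g[r,300]<45][:1], )
for r in (190,195,200,205,210,215,220,225): 
    w=np.where(g[r,265:375]<45)[0]; print(r,(w.min()+265,w.max()+265) if len(w) else None)
m=(g>60); y,x=np.mgrid[0:400,0:640]; m&=(abs(x-320)<22)&(abs(y-232)<24)
n,l,s,c=cv2.connectedComponentsWithStats(m.astype(np.uint8)); print(s,c)
# finger tips: first dark row per column outside plate
for u in list(range(225,275,5))+list(range(370,420,5)):
    w=np.where(g[180:300,u]<60)[0]; print(u,w[0]+180 if len(w) else None,end='; ')
E
```

```text
[-0.11555076  0.61027032  0.2785799 ] [ 0.38395743  0.2595863  -0.02762065]
[203]
190 None
195 None
200 None
205 (np.int64(278), np.int64(360))
210 (np.int64(276), np.int64(363))
215 (np.int64(276), np.int64(363))
220 (np.int64(276), np.int64(363))
225 (np.int64(276), np.int64(362))
[[     0      0    640    400 255096]
 [   299    226     43     30    904]] [[319.49952959 199.35198514]
 [319.63274336 241.26769912]]
225 242; 230 235; 235 231; 240 233; 245 233; 250 262; 255 263; 260 263; 265 263; 270 262; 370 263; 375 263; 380 263; 385 263; 390 233; 395 233; 400 230; 405 233; 410 239; 415 245;
```

By the wrist geometry the fingertip is about 35 mm above the reported TCP. I'll keep feeling down.

Emit:
servo_tool(rows=[-1,0,0,0.0015,0,-1,0,0,0.0015,0,-1,0,0,0,0])

```text
time: 9.55
position: [0.3839, 0.2596, -0.0307]
tool_rot: [0.753, 0.659, -0.0, -0.0]
ft_force: [-0.1, 0.0, 1.0]
grip_width: 0.0871
grip_force: 0.0
```

Emit:
servo_tool(rows=[-1,0,0,0.001,0,-1,0,0,0.001,0,-1,0,0,0,0])

```text
time: 9.8
position: [0.384, 0.2596, -0.0326]
tool_rot: [0.753, 0.659, -0.0, -0.0]
ft_force: [-0.2, -0.5, -0.5]
grip_width: 0.087
grip_force: 0.0
```

Emit:
servo_tool(rows=[-1,0,0,0.001,0,-1,0,0,0.001,0,-1,0,0,0,0])

```text
time: 10.05
position: [0.384, 0.2596, -0.0346]
tool_rot: [0.753, 0.659, -0.0, -0.0]
ft_force: [0.4, -0.0, -0.4]
grip_width: 0.0871
grip_force: 0.0
```

Emit:
servo_tool(rows=[-1,0,0,0.001,0,-1,0,0,0.001,0,-1,0,0,0,0])

```text
time: 10.3
position: [0.3841, 0.2597, -0.0362]
tool_rot: [0.753, 0.659, 0.0, 0.0]
ft_force: [-0.4, 0.1, 4.1]
grip_width: 0.087
grip_force: 1.8
```

Emit:
servo_tool(rows=[-1,0,0,0.001,0,-1,0,0,0.001,0,-1,0,0,0,0])

```text
time: 10.55
position: [0.3842, 0.2597, -0.0363]
tool_rot: [0.753, 0.659, 0.001, 0.0]
ft_force: [-0.8, -1.0, 23.5]
grip_width: 0.0869
grip_force: 11.8
```

Emit:
servo_tool(rows=[-1,0,0,0.001,0,-1,0,0,0.001,0,-1,0,0,0,0])

```text
time: 10.8
position: [0.3842, 0.2597, -0.0364]
tool_rot: [0.753, 0.659, 0.001, 0.0]
ft_force: [-2.3, -2.9, 42.7]
grip_width: 0.0869
grip_force: 21.8
```

The table is felt at reported z = -0.036, so the real fingertip height is the reported z plus 36 mm. I'll rise to 2.5 mm above the table and grip.

Emit:
servo_tool(rows=[-1,0,0,-0.004,0,-1,0,0,-0.003,0,1,0,0,0,0,1,0,0,0,0,1,0,0,0,0], newtons=25)

```text
time: 11.22
position: [0.3838, 0.2595, -0.034]
tool_rot: [0.753, 0.659, -0.0, -0.0]
ft_force: [0.0, -0.3, 0.2]
grip_width: 0.0743
grip_force: 0.0
```

Emit:
servo_tool(rows=[1,0,0,0,0,1,0,0,0,0,1,0,0,0,0,1,0,0,0,0,1,0,0,0,0], newtons=25)

```text
time: 11.63
position: [0.3839, 0.2596, -0.0337]
tool_rot: [0.753, 0.659, -0.0, -0.0]
ft_force: [0.5, -0.6, -1.6]
grip_width: 0.052
grip_force: 25.0
```

Gripped at 52 mm with 25 N. I'll lift, then go beside the hub with the final yaw to look at it.

```bash
python3 - <<'E'
from h import *
s=plan([.384,.2596,.10],-7.8,g=1); 
plan([.614,-.058,.10],9.7,g=1,start=s)
E
```

```text
4 rows
[ 1.0, 0.0, 0.0, -0.0334, 0.04, 1.0, 0.0, 0.0, -0.0334, 0.04, 1.0, 0.0, 0.0, -0.0334, 0.04, 1.0, 0.0, 0.0, -0.0334, 0.04 ]
12 rows
[ 1.0, -0.0236, 0.0226, -0.0, -1.46, 1.0, -0.0242, 0.022, -0.0, -1.46, 1.0, -0.0247, 0.0214, -0.0, -1.46, 1.0, -0.0253, 0.0207, -0.0, -1.46, 1.0, -0.0258, 0.0201, -0.0, -1.46 ]
[ 1.0, -0.0263, 0.0194, -0.0, -1.46, 1.0, -0.0268, 0.0187, -0.0, -1.46, 1.0, -0.0272, 0.018, -0.0, -1.46, 1.0, -0.0277, 0.0173, -0.0, -1.46, 1.0, -0.0281, 0.0166, -0.0, -1.46 ]
[ 1.0, -0.0285, 0.0159, -0.0, -1.46, 1.0, -0.0289, 0.0152, -0.0, -1.46 ]
```

Emit:
servo_tool(rows=[1,0,0,-0.015,0,1,0,0,-0.03,0,1,0,0,-0.03,0,1,0,0,-0.03,0,1,0,0,-0.029,0])

```text
time: 12.05
position: [0.3834, 0.2594, 0.1017]
tool_rot: [0.753, 0.659, -0.001, -0.0]
ft_force: [0.4, -0.7, -1.2]
grip_width: 0.0517
grip_force: 25.0
```

Emit:
servo_tool(rows=[1.0,-0.0236,0.0226,0,-1.46,1.0,-0.0242,0.022,0,-1.46,1.0,-0.0247,0.0214,0,-1.46,1.0,-0.0253,0.0207,0,-1.46,1.0,-0.0258,0.0201,0,-1.46])

```text
time: 12.47
position: [0.4806, 0.1264, 0.1005]
tool_rot: [0.709, 0.706, -0.0, -0.0]
ft_force: [-0.3, 0.7, -1.2]
grip_width: 0.0519
grip_force: 25.0
```

Emit:
servo_tool(rows=[1.0,-0.0263,0.0194,0,-1.46,1.0,-0.0268,0.0187,0,-1.46,1.0,-0.0272,0.018,0,-1.46,1.0,-0.0277,0.0173,0,-1.46,1.0,-0.0281,0.0166,0,-1.46])

```text
time: 12.88
position: [0.5766, -0.0057, 0.1001]
tool_rot: [0.662, 0.749, -0.0, -0.001]
ft_force: [0.8, 0.2, -0.8]
grip_width: 0.0517
grip_force: 25.0
```

Emit:
servo_tool(rows=[1.0,-0.0285,0.0159,0,-1.46,1.0,-0.0289,0.0152,0,-1.46,1,0,0,0,0,1,0,0,0,0])

```text
time: 13.22
position: [0.6156, -0.0588, 0.0999]
tool_rot: [0.645, 0.765, -0.0, -0.0]
ft_force: [-0.8, 1.4, -1.9]
grip_width: 0.0518
grip_force: 25.0
```

```bash
python3 - <<'E'
from h import *
o,p=see(['hub','keeper_tip','knob','stand'],'w5.png'); print(o['grip_width'],o['grip_force'])
E
```

```text
t 13.22 [ 0.6156 -0.0588  0.0999] yawy 9.73
hub [([0.6065, 0.0192, 0.0383], 0.97, [325.0, 117.0])]
keeper_tip [([0.5338, 0.0037, 0.0972], 0.92, [218.0, 120.0])]
knob [([0.4403, -0.0115, 0.0496], 0.66, [126.0, 120.0])]
stand [([0.6052, 0.014, -0.0017], 0.75, [322.0, 123.0]), ([0.6064, 0.0177, 0.0403], 0.24, [324.0, 119.0])]
0.051789230919608756 24.997170567512512
```

View pics/w5.png

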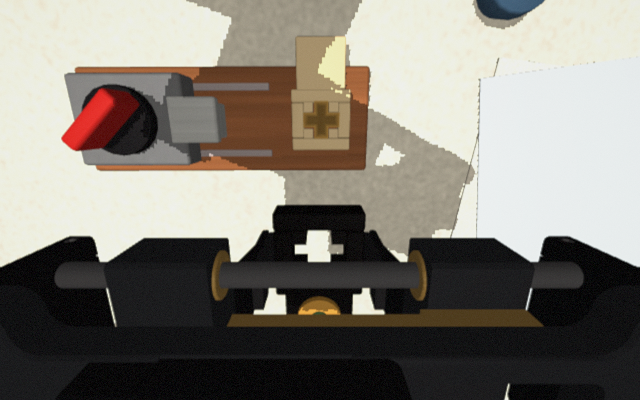

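The wrist view shows the post's cross at (321,121) on the fixed plate, slab edges level (yaw aligned), the keeper at (195,118), the knob wing running from (75,140) to (130,95), and the held plate's bore at (319,243). I'll compare the held bore and the post in the tool frame.

```bash
python3 - <<'E'
from h import *
im=cv2.imread('pics/w5.png')[:,:,::-1]; o,p=wrist()
T=R.from_quat(o['tool_rot']).as_matrix(); P=o['position']
def tl(x,y,z): return proj(p,P+T@np.array([x,y,z]))[0].round(1)
for x in (.022,.026,.030): print(x,'bot',tl(x,0,-.0337),'top',tl(x,0,-.0517), tl(x,.026,-.0337),tl(x,.026,-.0517))
for x in (-.004,0,.004): print(x,'bore top',tl(x,0,-.0517),'bot',tl(x,0,-.0337))
g=im.max(2); print([(r,g[r,300]) for r in range(200,234,2)])
y,x=np.mgrid[0:400,0:640]; m=(g>70)&(abs(x-320)<26)&(y>225)&(y<262)
n,l,s,c=cv2.connectedComponentsWithStats(m.astype(np.uint8)); print(s[1:],c[1:].round(1))
# rows of bore: extents per column
for u in (298,302,306,312,320,328,334,338): 
    w=np.where(g[228:262,u]>70)[0]; print(u,(w.min()+228,w.max()+228) if len(w) else None,end=' ')
print()
# post & base plate
hsv=cv2.cvtColor(im,cv2.COLOR_RGB2HSV)
print('row121',[int(v) for v in g[121,285:356]]); print('col321',[int(v) for v in g[90:156,321]]); print('col298',[int(v) for v in g[85:156,299]])
E
```

```text
0.022 bot [320.3 210.5] top [320.5 220.4] [362.6 210.5] [367.5 220.4]
0.026 bot [320.3 204.3] top [320.5 213.5] [362.9 204.3] [367.8 213.5]
0.03 bot [320.3 198. ] top [320.5 206.6] [363.2 198. ] [368.2 206.5]
-0.004 bore top [320.4 262.8] bot [320.2 249.3]
0 bore top [320.4 256.6] bot [320.2 243.5]
0.004 bore top [320.4 250.2] bot [320.3 237.7]
[(200, np.uint8(170)), (202, np.uint8(166)), (204, np.uint8(126)), (206, np.uint8(7)), (208, np.uint8(5)), (210, np.uint8(9)), (212, np.uint8(7)), (214, np.uint8(13)), (216, np.uint8(15)), (218, np.uint8(13)), (220, np.uint8(13)), (222, np.uint8(18)), (224, np.uint8(17)), (226, np.uint8(10)), (228, np.uint8(14)), (230, np.uint8(6)), (232, np.uint8(17))]
[[ 295  230   49   32 1042]] [[318.5 246.3]]
298 (np.int64(244), np.int64(254)) 302 (np.int64(244), np.int64(254)) 306 (np.int64(236), np.int64(254)) 312 (np.int64(230), np.int64(261)) 320 (np.int64(230), np.int64(261)) 328 (np.int64(230), np.int64(261)) 334 (np.int64(244), np.int64(253)) 338 (np.int64(244), np.int64(253)) 
row121 [108, 109, 108, 107, 107, 106, 101, 137, 158, 162, 165, 161, 164
[... 234 characters left out ...]
15, 105, 107, 107, 103, 107]
col321 [156, 164, 166, 166, 168, 166, 164, 165, 168, 164, 158, 144, 125, 112, 106, 94, 88, 89, 89, 88, 90, 88, 89, 89, 87, 91, 91, 90, 91, 89, 89, 91, 89, 89, 88, 91, 89, 91, 91, 91, 93, 89, 90, 89, 107, 115, 123, 132, 139, 156, 166, 165, 165, 166, 166, 166, 166, 165, 160, 136, 110, 104, 105, 104, 106, 101]
col298 [166, 165, 168, 164, 155, 153, 165, 166, 165, 166, 165, 166, 165, 164, 165, 160, 150, 130, 142, 163, 165, 166, 166, 164, 166, 166, 165, 167, 165, 164, 165, 164, 167, 166, 166, 164, 166, 165, 167, 166, 166, 168, 167, 166, 166, 167, 164, 166, 165, 169, 165, 159, 133, 129, 153, 166, 165, 164, 163, 166, 164, 162, 163, 162, 140, 114, 104, 105, 105, 103, 101]
```

The held bore is within 1 mm of the tool axis and the post lies at tool (+0.075, +0.001). I'll go over it, then lower with force checks.

Emit:
servo_tool(rows=[1,0.025,0.0005,0,0,1,0.025,0.0005,0,0,1,0.025,0,0,0,1,0,0,0.015,0,1,0,0,0.015,0])

```text
time: 13.93
position: [0.6033, 0.0195, 0.0715]
tool_rot: [0.642, 0.767, 0.001, 0.001]
ft_force: [0.3, 0.4, -2.2]
grip_width: 0.0519
grip_force: 25.0
```

Emit:
servo_tool(rows=[1,0,0,0.006,0,1,0,0,0.006,0,1,0,0,0.004,0,1,0,0,0.002,0])

```text
time: 14.27
position: [0.6032, 0.0169, 0.0523]
tool_rot: [0.644, 0.765, -0.0, -0.0]
ft_force: [0.1, -0.1, -1.5]
grip_width: 0.0522
grip_force: 25.0
```

```bash
python3 - <<'E'
from h import *
o=robot.get_obs(); print(o['position'],o['ft_force'],o['moment'],yawy(o))
E
```

```text
[0.60318279 0.01688271 0.05227709] [ 0.13011844 -0.1492415  -1.5264934 ] [-0.0970061   0.05717555  0.01298137] 9.88897441452754
```

The plate's underside is at 86 mm, past the taper, with no force. It's on the spline, so I continue down.

Emit:
servo_tool(rows=[1,0,0,0.004,0,1,0,0,0.006,0,1,0,0,0.006,0,1,0,0,0.006,0,1,0,0,0.004,0])

```text
time: 14.68
position: [0.6028, 0.0169, 0.0257]
tool_rot: [0.644, 0.765, -0.0, -0.0]
ft_force: [0.3, -0.1, -1.7]
grip_width: 0.052
grip_force: 25.0
```

Emit:
servo_tool(rows=[1,0,0,0.005,0,1,0,0,0.005,0,1,0,0,0.004,0,1,0,0,0.002,0])

```text
time: 15.02
position: [0.6028, 0.017, 0.0098]
tool_rot: [0.643, 0.765, -0.0, -0.0]
ft_force: [0.3, 0.1, -1.5]
grip_width: 0.0518
grip_force: 25.0
```

Emit:
servo_tool(rows=[1,0,0,0.0015,0,1,0,0,0.0015,0,1,0,0,0.001,0])

```text
time: 15.27
position: [0.6033, 0.017, 0.0065]
tool_rot: [0.643, 0.765, 0.0, 0.0]
ft_force: [-0.6, 1.1, -1.4]
grip_width: 0.052
grip_force: 25.0
```

Emit:
servo_tool(rows=[1,0,0,0.001,0,1,0,0,0.001,0,1,0,0,0,0])

```text
time: 15.52
position: [0.6032, 0.017, 0.0045]
tool_rot: [0.643, 0.765, -0.0, -0.0]
ft_force: [-0.1, 0.9, -2.4]
grip_width: 0.0518
grip_force: 25.0
```

Emit:
servo_tool(rows=[1,0,0,0.0005,0,1,0,0,0.0005,0,1,0,0,0,0])

```text
time: 15.77
position: [0.6033, 0.017, 0.0042]
tool_rot: [0.643, 0.766, 0.0, 0.0]
ft_force: [-0.2, -0.5, 3.6]
grip_width: 0.0519
grip_force: 25.0
```

Black is seated at z = 0.0042, as predicted. I'll release it and go to the cream plate.

Emit:
servo_tool(rows=[-0.6,0,0,0,0,-0.6,0,0,0,0,-0.6,0,0,0,0,-0.6,0,0,0,0,-0.6,0,0,-0.01,0])

```text
time: 16.18
position: [0.6016, 0.0172, 0.0121]
tool_rot: [0.643, 0.765, -0.001, -0.002]
ft_force: [-0.1, 0.2, 0.4]
grip_width: 0.0687
grip_force: 0.0
```

Emit:
servo_tool(rows=[-0.6,0,0,-0.02,0,-0.6,0,0,-0.03,0,-0.6,0,0,-0.03,0,-1,0,0,-0.02,0,-1,0,0,0,0])

```text
time: 16.6
position: [0.607, 0.0165, 0.1192]
tool_rot: [0.643, 0.766, 0.003, 0.005]
ft_force: [0.7, -0.3, 0.8]
grip_width: 0.0767
grip_force: 0.0
```

```bash
python3 - <<'E'
from h import *
o=robot.get_obs(); print(o['position'],o['ft_force'])
plan([.597,.300,.115],-79.5)
t=robot.camera('top')
for n in ['black_mid','black_tab']: print([(d['at'],d['score']) for d in robot.place_of(t,n)])
E
```

```text
[0.60703492 0.01650927 0.11918025] [ 0.71742243 -0.25730394  0.75333185]
14 rows
[ -1.0, 0.0201, 0.0028, 0.0003, 6.39, -1.0, 0.0203, 0.0005, 0.0003, 6.39, -1.0, 0.0202, -0.0017, 0.0003, 6.39, -1.0, 0.0199, -0.004, 0.0003, 6.39, -1.0, 0.0193, -0.0061, 0.0003, 6.39 ]
[ -1.0, 0.0185, -0.0083, 0.0003, 6.39, -1.0, 0.0175, -0.0103, 0.0003, 6.39, -1.0, 0.0162, -0.0121, 0.0003, 6.39, -1.0, 0.0148, -0.0139, 0.0003, 6.39, -1.0, 0.0131, -0.0154, 0.0003, 6.39 ]
[ -1.0, 0.0113, -0.0168, 0.0003, 6.39, -1.0, 0.0094, -0.018, 0.0003, 6.39, -1.0, 0.0073, -0.0189, 0.0003, 6.39, -1.0, 0.0052, -0.0196, 0.0003, 6.39 ]
[([0.4589, -0.294, 0.0149], 0.31)]
[([0.4911, 0.1771, 0.0096], 0.75)]
```

Emit:
servo_tool(rows=[-1.0,0.0201,0.0028,0,6.4,-1.0,0.0203,0.0005,0,6.4,-1.0,0.0202,-0.0017,0,6.4,-1.0,0.0199,-0.004,0,6.4,-1.0,0.0193,-0.0061,0,6.4])

```text
time: 17.17
position: [0.5981, 0.1191, 0.1116]
tool_rot: [0.831, 0.556, -0.002, -0.001]
ft_force: [0.8, -0.6, -0.5]
grip_width: 0.087
grip_force: 0.0
```

Emit:
servo_tool(rows=[-1.0,0.0185,-0.0083,0,6.4,-1.0,0.0175,-0.0103,0,6.4,-1.0,0.0162,-0.0121,0,6.4,-1.0,0.0148,-0.0139,0,6.4,-1.0,0.0131,-0.0154,0,6.4])

```text
time: 17.58
position: [0.5946, 0.2203, 0.1114]
tool_rot: [0.952, 0.306, -0.002, -0.0]
ft_force: [0.5, 0.5, -0.3]
grip_width: 0.0867
grip_force: 0.0
```

Emit:
servo_tool(rows=[-1.0,0.0113,-0.0168,0,6.4,-1.0,0.0094,-0.018,0,6.4,-1.0,0.0073,-0.0189,0,6.4,-1.0,0.0052,-0.0196,0,6.3,-1,0,0,0,0])

```text
time: 18.0
position: [0.5918, 0.304, 0.1114]
tool_rot: [0.996, 0.091, -0.001, -0.001]
ft_force: [-1.0, 0.6, 0.1]
grip_width: 0.0868
grip_force: 0.0
```

```bash
python3 - <<'E'
from h import *
o,p=see(['cream_mid','cream_tab'],'w6.png')
print([ (np.argwhere(r['region']).mean(0).round(),round(r['score'],2),r['region'].sum()) for r in robot.outline_of(p,'cream_mid')])
f=fitplate(p,'cream_mid',(.5965,.3084,10.)); print(f,robot.get_obs()['time'])
t=robot.camera('top'); print('top',[(d['at'],round(d['score'],2)) for d in robot.place_of(t,'cream_mid')])
E
```

```text
t 18.0 [0.5918 0.304  0.1114] yawy -79.58
cream_mid [([0.6799, 0.4882, 0.0076], 0.8, [151.0, 73.0]), ([0.6021, 0.3055, 0.0067], 0.75, [319.0, 182.0])]
cream_tab [([0.6491, 0.3206, 0.0085], 0.88, [313.0, 136.0]), ([0.6773, 0.436, 0.0078], 0.58, [204.0, 86.0])]
[(array([165., 315.]), 0.64, np.int64(3905)), (array([ 78., 166.]), 0.55, np.int64(5325))]
[ 0.5975  0.3082 11.6759  0.8815] 18.25
top [([0.683, 0.4972, 0.0156], 0.69)]
```

```bash
python3 - <<'E'
from h import *
s=plan([.599,.3075,.0],-79); plan([.599,.3075,-.0335],-79,start=s,step=.02)
E
```

```text
4 rows
[ -1.0, 0.0017, -0.0017, 0.0283, -0.16, -1.0, 0.0017, -0.0017, 0.0283, -0.16, -1.0, 0.0017, -0.0017, 0.0283, -0.16, -1.0, 0.0017, -0.0017, 0.0283, -0.16 ]
2 rows
[ -1.0, 0.0, 0.0, 0.0168, 0.0, -1.0, 0.0, 0.0, 0.0168, 0.0 ]
```

Emit:
servo_tool(rows=[-1,0.0017,-0.0017,0.028,-0.15,-1,0.0017,-0.0017,0.028,-0.15,-1,0.0017,-0.0017,0.028,-0.15,-1,0.0017,-0.0017,0.028,-0.15,-1,0,0,0.015,0])

```text
time: 18.77
position: [0.5974, 0.3073, -0.0167]
tool_rot: [0.995, 0.096, -0.002, 0.0]
ft_force: [0.2, 0.0, -1.4]
grip_width: 0.087
grip_force: 0.0
```

Emit:
servo_tool(rows=[-1,0,0,0.012,0,-1,0,0,0.005,0,-1,0,0,0,0,1,0,0,0,0,1,0,0,0,0])

```text
time: 19.18
position: [0.6003, 0.3088, -0.0289]
tool_rot: [0.995, 0.096, 0.001, -0.0]
ft_force: [0.7, 0.5, -0.2]
grip_width: 0.08
grip_force: 0.0
```

Emit:
servo_tool(rows=[1,0,0,0,0,1,0,0,0,0,1,0,0,0,0,1,0,0,0,0,1,0,0,0,0])

```text
time: 19.6
position: [0.5992, 0.3087, -0.03]
tool_rot: [0.995, 0.096, 0.0, -0.0]
ft_force: [-0.7, -0.4, 2.6]
grip_width: 0.0515
grip_force: 25.0
```

Emit:
servo_tool(rows=[1,0,0,0,0])

```text
time: 19.68
position: [0.5991, 0.3087, -0.03]
tool_rot: [0.995, 0.096, 0.0, -0.0]
ft_force: [-0.8, 0.8, 3.0]
grip_width: 0.0516
grip_force: 25.0
```

Emit:
servo_tool(rows=[1,0,0,-0.015,0,1,0,0,-0.03,0,1,0,0,-0.03,0,1,0,0,-0.03,0,1,0,0,-0.03,0])

```text
time: 20.1
position: [0.5985, 0.3084, 0.1064]
tool_rot: [0.995, 0.096, -0.0, 0.0]
ft_force: [1.3, 1.3, -1.2]
grip_width: 0.0514
grip_force: 25.0
```

Emit:
servo_tool(rows=[1,0,0,0,0,1,0,0,0,0])

```text
time: 20.27
position: [0.6006, 0.3092, 0.1078]
tool_rot: [0.995, 0.096, 0.003, -0.001]
ft_force: [-0.6, -0.6, -1.5]
grip_width: 0.0515
grip_force: 25.0
```

```bash
cat >> h.py <<'E'
def held(q,tz,z=False):
    """held plate underside at tool z = tz; prints model vs. image"""
    o,p=wrist('held_%s.png'%q); T=R.from_quat(o['tool_rot']).as_matrix(); P=o['position']
    tl=lambda x,y,zz: proj(p,P+T@np.array([x,y,zz]))[0].round(1)
    for n in (q+'_mid',q+'_tab'): print(n,[((T.T@(np.array(d['at'])-P)).round(4),round(d['score'],2)) for d in robot.place_of(p,n)[:3]])
    return o,p,tl
E
python3 - <<'E'
from h import *
o,p,tl=held('cream',-.030); print(o['position'],o['ft_force'],yawy(o))
print('tab end bot/top',tl(.07,0,-.030),tl(.07,0,-.037),'body front top',tl(.026,0,-.048),'slot +15',tl(.0152,0,-.048),'slot+7',tl(.0072,0,-.048),'-7bot',tl(-.0072,0,-.030))
c=p['pixels'].astype(int)
for u in (302,306,319,334): print(u,[(r,*c[r,u]) for r in range(120,264,2)] if u==319 else [(r,c[r,u].max()) for r in range(226,264,2)])
print('row249',[(u,c[249,u].max()) for u in range(262,378,2)])
E
```

```text
cream_mid [(array([ 0.1109, -0.1636,  0.1018]), 0.85), (array([-0.0002,  0.007 , -0.0366]), 0.81)]
cream_tab [(array([ 0.0522, -0.    , -0.0378]), 0.73), (array([ 0.0995, -0.1116,  0.1021]), 0.67)]
[0.60055922 0.30917275 0.10780578] [-0.5667138  -0.63325407 -1.5398537 ] -78.99348481840579
tab end bot/top [317.9 128.8] [317.9 129.1] body front top [317.9 210.6] slot +15 [318.  228.6] slot+7 [318.  241.5] -7bot [318.  250.6]
302 [(226, np.int64(127)), (228, np.int64(129)), (230, np.int64(119)), (232, np.int64(110)), (234, np.int64(132)), (236, np.int64(128)), (238, np.int64(129)), (240, np.int64(131)), (242, np.int64(129)), (244, np.int64(141)), (246, np.int64(211)), (248, np.int64(213)), (250, np.int64(214)), (252, np.int64(213)), (254, np.int64(127)), (256, np.int64(85)), (258, np.int64(85)), (260, np.int64(85)), (262, np.int64(37))]
306 [(226, np.int64(128)), (228, np.int64(127)), (230, np.int64(118)), (232, np.int64(95)), (234, np.int64(112)), (236, np.int64(113)), (238, np.int64(114)), (240, np.int64(121)), (242, np.int64(129)), (244, np.int64(150)), (246, np.int64(213)), (248, np
[... 4839 characters left out ...]
9)), (314, np.int64(136)), (316, np.int64(140)), (318, np.int64(137)), (320, np.int64(132)), (322, np.int64(135)), (324, np.int64(135)), (326, np.int64(135)), (328, np.int64(129)), (330, np.int64(136)), (332, np.int64(136)), (334, np.int64(135)), (336, np.int64(131)), (338, np.int64(133)), (340, np.int64(133)), (342, np.int64(110)), (344, np.int64(69)), (346, np.int64(112)), (348, np.int64(128)), (350, np.int64(130)), (352, np.int64(128)), (354, np.int64(128)), (356, np.int64(131)), (358, np.int64(130)), (360, np.int64(130)), (362, np.int64(124)), (364, np.int64(17)), (366, np.int64(10)), (368, np.int64(10)), (370, np.int64(19)), (372, np.int64(14)), (374, np.int64(13)), (376, np.int64(17))]
```

The held bore sits about 2 mm to -x in the tool frame, compared with the black's +0.4. The target TCP is (0.6028, 0.0193), with the seat at reported z ≈ 0.026.

```bash
python3 - <<'E'
from h import *
plan([.6028,.0193,.095],9.9,g=1)
E
```

```text
14 rows
[ 1.0, -0.0036, 0.0203, 0.0006, -6.35, 1.0, -0.0058, 0.0198, 0.0006, -6.35, 1.0, -0.0079, 0.019, 0.0006, -6.35, 1.0, -0.01, 0.018, 0.0006, -6.35, 1.0, -0.0119, 0.0168, 0.0006, -6.35 ]
[ 1.0, -0.0137, 0.0154, 0.0006, -6.35, 1.0, -0.0153, 0.0138, 0.0006, -6.35, 1.0, -0.0168, 0.012, 0.0006, -6.35, 1.0, -0.018, 0.0101, 0.0006, -6.35, 1.0, -0.019, 0.008, 0.0006, -6.35 ]
[ 1.0, -0.0198, 0.0059, 0.0006, -6.35, 1.0, -0.0203, 0.0037, 0.0006, -6.35, 1.0, -0.0206, 0.0014, 0.0006, -6.35, 1.0, -0.0206, -0.0009, 0.0006, -6.35 ]
```

Emit:
servo_tool(rows=[1.0,-0.0036,0.0203,0.0005,-6.35,1.0,-0.0058,0.0198,0.0005,-6.35,1.0,-0.0079,0.019,0.0005,-6.35,1.0,-0.01,0.018,0.0005,-6.35,1.0,-0.0119,0.0168,0.0005,-6.35])

```text
time: 20.83
position: [0.5991, 0.2045, 0.0999]
tool_rot: [0.93, 0.367, -0.002, -0.0]
ft_force: [0.8, 0.1, -2.0]
grip_width: 0.0516
grip_force: 25.0
```

Emit:
servo_tool(rows=[1.0,-0.0137,0.0154,0.0005,-6.35,1.0,-0.0153,0.0138,0.0005,-6.35,1.0,-0.0168,0.012,0.0005,-6.35,1.0,-0.018,0.0101,0.0005,-6.35,1.0,-0.019,0.008,0.0005,-6.35])

```text
time: 21.25
position: [0.6011, 0.1015, 0.0975]
tool_rot: [0.794, 0.607, -0.002, -0.001]
ft_force: [0.5, 0.5, -0.3]
grip_width: 0.0519
grip_force: 25.0
```

Emit:
servo_tool(rows=[1.0,-0.0198,0.0059,0.0005,-6.35,1.0,-0.0203,0.0037,0.0005,-6.35,1.0,-0.0206,0.0014,0.0005,-6.35,1.0,-0.0206,-0.0009,0.0005,-6.35,1,0,0,0,0])

```text
time: 21.67
position: [0.6034, 0.0163, 0.0956]
tool_rot: [0.643, 0.766, -0.002, -0.001]
ft_force: [-0.6, -0.4, -1.3]
grip_width: 0.0518
grip_force: 25.0
```

Emit:
servo_tool(rows=[1,0,0,0,0,1,0,0,0,0])

```text
time: 21.83
position: [0.6033, 0.0205, 0.0963]
tool_rot: [0.644, 0.765, -0.001, -0.001]
ft_force: [-0.6, 0.8, -0.8]
grip_width: 0.0518
grip_force: 25.0
```

```bash
python3 - <<'E'
from h import *
o=robot.get_obs(); print(o['position'],o['q']); plan([.6028,.0193,.078],9.9,g=1)
E
```

```text
[0.60328441 0.02049201 0.0963022 ] [-1.51294233e-01  6.11789463e-01  1.56616769e+00  6.52138690e-04
  9.66550308e-01 -3.22606801e-01]
1 rows
[ 1.0, -0.0011, -0.0007, 0.0183, -0.11 ]
```

Emit:
servo_tool(rows=[1,-0.0005,-0.0005,0.01,0,1,0,0,0.006,0,1,0,0,0,0])

```text
time: 22.08
position: [0.6021, 0.0205, 0.0794]
tool_rot: [0.643, 0.766, -0.001, -0.002]
ft_force: [-0.6, 0.5, -1.2]
grip_width: 0.0518
grip_force: 25.0
```

Emit:
servo_tool(rows=[1,0,0,0.005,0,1,0,0,0.005,0,1,0,0,0.005,0,1,0,0,0.004,0,1,0,0,0.003,0])

```text
time: 22.5
position: [0.6037, 0.0194, 0.0589]
tool_rot: [0.643, 0.765, -0.0, -0.0]
ft_force: [-0.3, -0.1, -1.3]
grip_width: 0.0517
grip_force: 25.0
```

Emit:
servo_tool(rows=[1,0,0,0.004,0,1,0,0,0.005,0,1,0,0,0.005,0,1,0,0,0.005,0,1,0,0,0.004,0])

```text
time: 22.92
position: [0.6037, 0.0194, 0.0359]
tool_rot: [0.643, 0.765, -0.0, -0.0]
ft_force: [-0.3, 0.8, -0.9]
grip_width: 0.0518
grip_force: 25.0
```

Emit:
servo_tool(rows=[1,0,0,0.003,0,1,0,0,0.002,0,1,0,0,0.0015,0,1,0,0,0,0])

```text
time: 23.25
position: [0.6038, 0.0194, 0.0298]
tool_rot: [0.643, 0.765, -0.0, -0.0]
ft_force: [0.2, -0.4, -1.8]
grip_width: 0.0513
grip_force: 25.0
```

Emit:
servo_tool(rows=[1,0,0,0.001,0,1,0,0,0.001,0,1,0,0,0,0])

```text
time: 23.5
position: [0.6039, 0.0194, 0.028]
tool_rot: [0.643, 0.765, 0.0, 0.0]
ft_force: [-0.1, 0.3, -0.7]
grip_width: 0.0517
grip_force: 25.0
```

Emit:
servo_tool(rows=[1,0,0,0.001,0,1,0,0,0,0])

```text
time: 23.67
position: [0.6039, 0.0194, 0.027]
tool_rot: [0.643, 0.766, -0.0, -0.0]
ft_force: [-0.2, 0.4, -1.2]
grip_width: 0.052
grip_force: 25.0
```

Emit:
servo_tool(rows=[1,0,0,0.001,0,1,0,0,0,0])

```text
time: 23.83
position: [0.604, 0.0194, 0.026]
tool_rot: [0.643, 0.765, 0.0, 0.0]
ft_force: [0.3, 0.2, -1.4]
grip_width: 0.0515
grip_force: 25.0
```

Emit:
servo_tool(rows=[1,0,0,0.0005,0,1,0,0,0,0])

```text
time: 24.0
position: [0.604, 0.0194, 0.026]
tool_rot: [0.643, 0.765, 0.0, 0.0]
ft_force: [-1.4, 0.8, 2.4]
grip_width: 0.0518
grip_force: 25.0
```

Cream is seated at 0.026, as expected. I'll release it, rise and go to the red plate.

Emit:
servo_tool(rows=[-0.6,0,0,0,0,-0.6,0,0,0,0,-0.6,0,0,0,0,-0.6,0,0,0,0,-0.6,0,0,-0.01,0])

```text
time: 24.42
position: [0.6023, 0.0196, 0.0341]
tool_rot: [0.643, 0.765, -0.001, -0.002]
ft_force: [-0.2, -0.8, -0.2]
grip_width: 0.0686
grip_force: 0.0
```

Emit:
servo_tool(rows=[-0.6,0,0,-0.02,0,-0.6,0,0,-0.03,0,-0.6,0,0,-0.03,0,-1,0,0,0,0,-1,0,0,0,0])

```text
time: 24.83
position: [0.6057, 0.0192, 0.1183]
tool_rot: [0.643, 0.766, 0.001, 0.002]
ft_force: [0.2, -0.2, -0.6]
grip_width: 0.0766
grip_force: 0.0
```

```bash
python3 - <<'E'
from h import *
o=robot.get_obs(); print(o['position'],o['ft_force'])
plan([.512,-.268,.115],-68.5)
E
```

```text
[0.60573186 0.01918556 0.11830821] [ 0.22070088 -0.20723787 -0.59448044]
13 rows
[ -1.0, -0.0205, -0.0109, 0.0003, 6.03, -1.0, -0.0216, -0.0087, 0.0003, 6.03, -1.0, -0.0223, -0.0064, 0.0003, 6.03, -1.0, -0.0229, -0.004, 0.0003, 6.03, -1.0, -0.0232, -0.0016, 0.0003, 6.03 ]
[ -1.0, -0.0232, 0.0009, 0.0003, 6.03, -1.0, -0.023, 0.0033, 0.0003, 6.03, -1.0, -0.0225, 0.0057, 0.0003, 6.03, -1.0, -0.0218, 0.008, 0.0003, 6.03, -1.0, -0.0208, 0.0103, 0.0003, 6.03 ]
[ -1.0, -0.0196, 0.0124, 0.0003, 6.03, -1.0, -0.0182, 0.0144, 0.0003, 6.03, -1.0, -0.0166, 0.0163, 0.0003, 6.03 ]
```

Emit:
servo_tool(rows=[-1.0,-0.0205,-0.0109,0,6.03,-1.0,-0.0216,-0.0087,0,6.03,-1.0,-0.0223,-0.0064,0,6.03,-1.0,-0.0229,-0.004,0,6.03,-1.0,-0.0232,-0.0016,0,6.03])

```text
time: 25.25
position: [0.5661, -0.0915, 0.1143]
tool_rot: [0.822, 0.57, -0.001, -0.001]
ft_force: [0.4, -0.4, -0.5]
grip_width: 0.0873
grip_force: 0.0
```

Emit:
servo_tool(rows=[-1.0,-0.0232,0.0009,0,6.03,-1.0,-0.023,0.0033,0,6.03,-1.0,-0.0225,0.0057,0,6.03,-1.0,-0.0218,0.008,0,6.03,-1.0,-0.0208,0.0103,0,6.03])

```text
time: 25.67
position: [0.5301, -0.2018, 0.1143]
tool_rot: [0.942, 0.336, -0.001, -0.001]
ft_force: [0.7, -0.8, 0.0]
grip_width: 0.0871
grip_force: 0.0
```

Emit:
servo_tool(rows=[-1.0,-0.0196,0.0124,0,6.03,-1.0,-0.0182,0.0144,0,6.03,-1.0,-0.0166,0.0163,0,6.03,-1,0,0,0,0,-1,0,0,0,0])

```text
time: 26.08
position: [0.509, -0.268, 0.1144]
tool_rot: [0.983, 0.186, -0.001, -0.001]
ft_force: [-0.4, -0.1, -0.2]
grip_width: 0.0872
grip_force: 0.0
```

```bash
python3 - <<'E'
from h import *
o,p=see(['red_mid','red_tab','caddy_mid'],'w7.png')
h=cv2.cvtColor(p['pixels'],cv2.COLOR_RGB2HSV); m=(((h[...,0]<8)|(h[...,0]>172))&(h[...,1]>130)).astype(np.uint8)
cs=[c for c in cv2.findContours(m,0,2)[0] if cv2.contourArea(c)>300]; print([(cv2.boundingRect(c)) for c in cs])
u=proj(p,[.512,-.269,.01])[0]
c=min(cs,key=lambda c:np.hypot(*(c[:,0].mean(0)-u))); k=np.zeros_like(m); cv2.drawContours(k,[c],-1,1,-1)
f=fitplate(p,'',(.511,-.27,-158.),mask=k); print(f)
s=plan([f[0],f[1],0.0],f[2]+90)
E
```

```text
t 26.08 [ 0.509  -0.268   0.1144] yawy -68.56
red_mid [([0.5094, -0.2731, 0.0074], 0.71, [323.0, 192.0])]
red_tab [([0.4611, -0.288, 0.0106], 0.6, [320.0, 235.0])]
caddy_mid [([0.3705, -0.2969, 0.0325], 0.86, [298.0, 312.0]), ([0.6963, -0.3289, 0.0104], 0.39, [449.0, 37.0])]
[(297, 168, 48, 81), (0, 145, 51, 63), (419, 44, 28, 31)]
[   0.5086   -0.2711 -157.1955    0.9354]
4 rows
[ -1.0, -0.0008, 0.001, 0.0288, -0.29, -1.0, -0.0008, 0.001, 0.0288, -0.29, -1.0, -0.0008, 0.001, 0.0288, -0.29, -1.0, -0.0008, 0.001, 0.0288, -0.29 ]
```

Emit:
servo_tool(rows=[-1,-0.0005,0.001,0.029,-0.3,-1,-0.0005,0.001,0.029,-0.3,-1,0,0.001,0.029,-0.3,-1,0,0.001,0.028,-0.3,-1,0,0,0.018,0])

```text
time: 26.7
position: [0.51, -0.2697, -0.0199]
tool_rot: [0.98, 0.198, -0.001, -0.001]
ft_force: [0.0, 0.0, 0.5]
grip_width: 0.0867
grip_force: 0.0
```

Emit:
servo_tool(rows=[-1,0,0,0.01,0,-1,0,0,0.004,0,0.2,0,0,0,0,1,0,0,0,0,1,0,0,0,0])

```text
time: 27.12
position: [0.5117, -0.2723, -0.0301]
tool_rot: [0.98, 0.197, 0.001, 0.001]
ft_force: [0.4, 0.0, -0.0]
grip_width: 0.0743
grip_force: 0.0
```

Emit:
servo_tool(rows=[1,0,0,0,0,1,0,0,0,0,1,0,0,0,0,1,0,0,0,0,1,0,0,0,0])

```text
time: 27.53
position: [0.5108, -0.2717, -0.0308]
tool_rot: [0.98, 0.197, 0.0, 0.0]
ft_force: [-0.5, 1.2, 4.6]
grip_width: 0.0521
grip_force: 25.0
```

Emit:
servo_tool(rows=[1,0,0,-0.015,0,1,0,0,-0.03,0,1,0,0,-0.03,0,1,0,0,-0.03,0,1,0,0,-0.03,0])

```text
time: 27.95
position: [0.5102, -0.2715, 0.1044]
tool_rot: [0.98, 0.197, -0.0, -0.0]
ft_force: [0.3, -0.0, -0.6]
grip_width: 0.052
grip_force: 25.0
```

Emit:
servo_tool(rows=[1,0,0,0,0,1,0,0,0,0,1,0,0,0,0])

```text
time: 28.2
position: [0.5099, -0.2712, 0.1028]
tool_rot: [0.98, 0.197, -0.001, -0.001]
ft_force: [-0.1, 0.6, -0.8]
grip_width: 0.0521
grip_force: 25.0
```

```bash
python3 - <<'E'
from h import *
o,p,tl=held('red',-.0308); print(o['position'],o['ft_force'],yawy(o))
z=-.0308
print('front bot',tl(.026,0,z),'slot +15',tl(.0152,0,z-.018),'slot+7',tl(.0072,0,z-.018),'-7bot',tl(-.0072,0,z))
h=cv2.cvtColor(p['pixels'],cv2.COLOR_RGB2HSV); m=(((h[...,0]<10)|(h[...,0]>170))&(h[...,1]>120)&(h[...,2]>25))
for u in (300,304,312,319,326,336): print(u,''.join('#' if m[r,u] else '.' for r in range(195,264)))
for r in (215,249): print(r,''.join('#' if v else '.' for v in m[r,262:378]))
E
```

```text
red_mid [(array([-0.0046,  0.0035, -0.0409]), 0.66)]
red_tab [(array([-0.0531, -0.0006, -0.0398]), 0.98)]
[ 0.50991614 -0.27118698  0.10277737] [-0.05435772  0.6419436  -0.79763367] -67.2891339824335
front bot [318.3 202.1] slot +15 [318.3 229. ] slot+7 [318.3 242. ] -7bot [318.4 251. ]
300 ............#####################################...........#######..
304 ............#####################################...........#######..
312 ...........########################..................................
319 ...........########################..................................
326 ...........########################..................................
336 ...........######################################...........#######..
215 ............##########################################################################################..............
249 .............###################..................................................####################..............
```

```bash
python3 - <<'E'
from h import *
plan([.6037,.0192,.095],9.9,g=1)
E
```

```text
12 rows
[ 1.0, 0.0166, -0.0193, 0.0006, -6.43, 1.0, 0.0186, -0.0173, 0.0006, -6.43, 1.0, 0.0204, -0.0151, 0.0006, -6.43, 1.0, 0.022, -0.0127, 0.0006, -6.43, 1.0, 0.0233, -0.0102, 0.0006, -6.43 ]
[ 1.0, 0.0243, -0.0075, 0.0006, -6.43, 1.0, 0.025, -0.0047, 0.0006, -6.43, 1.0, 0.0253, -0.0019, 0.0006, -6.43, 1.0, 0.0254, 0.001, 0.0006, -6.43, 1.0, 0.0251, 0.0038, 0.0006, -6.43 ]
[ 1.0, 0.0245, 0.0066, 0.0006, -6.43, 1.0, 0.0236, 0.0093, 0.0006, -6.43 ]
```

Emit:
servo_tool(rows=[1.0,0.0166,-0.0193,0.0005,-6.43,1.0,0.0186,-0.0173,0.0005,-6.43,1.0,0.0204,-0.0151,0.0005,-6.43,1.0,0.022,-0.0127,0.0005,-6.43,1.0,0.0233,-0.0102,0.0005,-6.43])

```text
time: 28.77
position: [0.5492, -0.1495, 0.0994]
tool_rot: [0.886, 0.463, -0.001, -0.001]
ft_force: [-0.4, -0.0, -0.7]
grip_width: 0.0518
grip_force: 25.0
```

Emit:
servo_tool(rows=[1.0,0.0243,-0.0075,0.0005,-6.43,1.0,0.025,-0.0047,0.0005,-6.43,1.0,0.0253,-0.0019,0.0005,-6.43,1.0,0.0254,0.001,0.0005,-6.43,1.0,0.0251,0.0038,0.0005,-6.43])

```text
time: 29.18
position: [0.5885, -0.0286, 0.0968]
tool_rot: [0.723, 0.69, -0.001, -0.001]
ft_force: [0.3, -0.0, -0.9]
grip_width: 0.052
grip_force: 25.0
```

Emit:
servo_tool(rows=[1.0,0.0245,0.0066,0.0005,-6.43,1.0,0.0236,0.0093,0.0005,-6.43,1,0,0,0,0,1,0,0,0,0,1,0,0,0,0])

```text
time: 29.6
position: [0.604, 0.0179, 0.0963]
tool_rot: [0.644, 0.765, -0.001, -0.001]
ft_force: [0.3, -0.9, -0.6]
grip_width: 0.0515
grip_force: 25.0
```

Emit:
servo_tool(rows=[1,0,0,0,0,1,0,0,0,0])

```text
time: 29.77
position: [0.6045, 0.017, 0.0972]
tool_rot: [0.644, 0.765, -0.0, -0.0]
ft_force: [-0.5, -0.0, -0.7]
grip_width: 0.0517
grip_force: 25.0
```

```bash
python3 - <<'E'
from h import *
o=robot.get_obs(); print(yawy(o)); plan([.6037,.0192,.082],9.9,g=1)
E
```

```text
9.748383760124087
1 rows
[ 1.0, 0.0023, -0.0004, 0.0152, -0.15 ]
```

Emit:
servo_tool(rows=[1,0.002,-0.0005,0.01,0,1,0,0,0.006,0,1,0,0,0.003,0])

```text
time: 30.02
position: [0.6029, 0.0198, 0.0771]
tool_rot: [0.644, 0.765, -0.001, -0.001]
ft_force: [-0.2, 0.4, -1.9]
grip_width: 0.0516
grip_force: 25.0
```

Emit:
servo_tool(rows=[1,0,0,0.005,0,1,0,0,0.005,0,1,0,0,0.005,0,1,0,0,0.004,0,1,0,0,0,0])

```text
time: 30.43
position: [0.6038, 0.02, 0.0586]
tool_rot: [0.644, 0.765, -0.0, -0.0]
ft_force: [-0.1, -0.6, -0.8]
grip_width: 0.0514
grip_force: 25.0
```

Emit:
servo_tool(rows=[1,0,0,0.004,0,1,0,0,0.004,0,1,0,0,0.003,0,1,0,0,0,0])

```text
time: 30.77
position: [0.6045, 0.0196, 0.0481]
tool_rot: [0.644, 0.765, -0.0, 0.0]
ft_force: [1.2, -2.3, -2.5]
grip_width: 0.0517
grip_force: 25.0
```

Emit:
servo_tool(rows=[1,0,0,0.0015,0,1,0,0,0.0015,0,1,0,0,0,0])

```text
time: 31.02
position: [0.6046, 0.0196, 0.0456]
tool_rot: [0.644, 0.765, 0.0, 0.001]
ft_force: [1.6, -4.0, -1.7]
grip_width: 0.0515
grip_force: 25.0
```

Emit:
servo_tool(rows=[1,0,0,0.001,0,1,0,0,0.0005,0,1,0,0,0,0])

```text
time: 31.27
position: [0.6046, 0.0196, 0.0443]
tool_rot: [0.644, 0.765, 0.0, 0.001]
ft_force: [1.4, -4.2, 1.2]
grip_width: 0.0517
grip_force: 25.0
```

Emit:
servo_tool(rows=[1,0,0,0.001,0,1,0,0,0,0])

```text
time: 31.43
position: [0.6046, 0.0196, 0.0433]
tool_rot: [0.644, 0.765, 0.0, 0.001]
ft_force: [1.3, -5.2, 2.2]
grip_width: 0.0518
grip_force: 25.0
```

Emit:
servo_tool(rows=[1,-0.001,0,0.0005,0,1,0,0,0,0])

```text
time: 31.6
position: [0.6046, 0.0197, 0.0432]
tool_rot: [0.644, 0.765, 0.001, -0.0]
ft_force: [1.0, -2.0, 5.5]
grip_width: 0.0517
grip_force: 25.0
```

Emit:
servo_tool(rows=[1,0,0,0.001,0,1,0,0,0,0])

```text
time: 31.77
position: [0.6046, 0.0196, 0.0432]
tool_rot: [0.644, 0.765, 0.001, 0.0]
ft_force: [-0.5, -2.5, 10.1]
grip_width: 0.0518
grip_force: 25.0
```

Red is seated at 0.0432, as predicted (0.043). I'll release it, rise and go above the knob.

Emit:
servo_tool(rows=[-0.6,0,0,-0.001,0,-0.6,0,0,0,0,-0.6,0,0,0,0,-0.6,0,0,0,0,-0.6,0,0,-0.01,0])

```text
time: 32.18
position: [0.6019, 0.0198, 0.0506]
tool_rot: [0.644, 0.765, -0.001, -0.003]
ft_force: [-0.4, 0.6, -0.9]
grip_width: 0.0683
grip_force: 0.0
```

Emit:
servo_tool(rows=[-0.6,0,0,-0.025,0,-0.6,0,0,-0.03,0,-0.6,0,0,-0.025,0,-0.6,0,0,0,0,-0.6,0,0,0,0])

```text
time: 32.6
position: [0.6055, 0.0191, 0.1346]
tool_rot: [0.644, 0.765, 0.001, 0.002]
ft_force: [0.1, 0.4, 0.6]
grip_width: 0.0696
grip_force: 0.0
```

```bash
cat >> h.py <<'E'
WING=box(-.026,.026,-.007,.007,.012,.042)
def fitwing(p,x0,z0=.051):
    h=cv2.cvtColor(p['pixels'],cv2.COLOR_RGB2HSV); m=(((h[...,0]<10)|(h[...,0]>170))&(h[...,1]>140)&(h[...,2]>40)).astype(np.uint8)
    u=proj(p,[x0[0],x0[1],z0+.03])[0]; yy,xx=np.mgrid[0:400,0:640]; m[np.hypot(xx-u[0],yy-u[1])>70]=0
    S=3; big=cv2.resize(m,None,fx=S,fy=S,interpolation=0)
    def f(v):
        k=np.zeros_like(big); uv=proj(p,R.from_euler('z',x0[2]+v[2],degrees=True).apply(WING)+[x0[0]+v[0]/1e3,x0[1]+v[1]/1e3,z0])
        cv2.fillConvexPoly(k,cv2.convexHull((((uv+.5)*S-.5)*16).astype(np.int32)),1,shift=4); return 1-(k&big).sum()/max(1,(k|big).sum())
    b=min((minimize(f,[0,0,a],method='Nelder-Mead',options=dict(initial_simplex=np.array([0,0,a])+np.array([[0,0,0],[4,0,0],[0,4,0],[0,0,8]]))) for a in (-20,0,20)),key=lambda r:r.fun)
    v=b.x; return np.round([x0[0]+v[0]/1e3,x0[1]+v[1]/1e3,x0[2]+v[2],1-b.fun],4), int(m.sum())
E
python3 - <<'E'
from h import *
o,p=wrist('w8.png'); print(o['position'],o['time'])
print('wing wrist',fitwing(p,(.4405,-.0115,50.)))
t=robot.camera('top'); print('top',fitwing(t,(.4405,-.0115,50.)))
for n in ['red_mid','red_tab','keeper_tip']: print(n,[(d['at'],round(d['score'],2)) for d in robot.place_of(t,n)[:2]])
plan([.4415,-.0115,.10],-40,g=-.5)
E
```

```text
[0.60548718 0.01911677 0.134636  ] 32.6
wing wrist (array([ 4.40200e-01, -1.27000e-02,  5.16449e+01,  8.88500e-01]), 1315)
top (array([ 4.405e-01, -1.150e-02,  3.000e+01,  0.000e+00]), 0)
red_mid []
red_tab []
keeper_tip []
8 rows
[ -0.5, -0.0003, -0.0206, 0.0039, 6.23, -0.5, -0.0026, -0.0204, 0.0039, 6.23, -0.5, -0.0048, -0.02, 0.0039, 6.23, -0.5, -0.0069, -0.0194, 0.0039, 6.23, -0.5, -0.009, -0.0185, 0.0039, 6.23 ]
[ -0.5, -0.0109, -0.0174, 0.0039, 6.23, -0.5, -0.0127, -0.0161, 0.0039, 6.23, -0.5, -0.0144, -0.0146, 0.0039, 6.23 ]
```

Emit:
servo_tool(rows=[-0.5,-0.0003,-0.0206,0.0,6.05,-0.5,-0.0026,-0.0204,0.0,6.05,-0.5,-0.0048,-0.02,0.004,6.05,-0.5,-0.0069,-0.0194,0.006,6.05,-0.5,-0.009,-0.0185,0.006,6.05])

```text
time: 33.27
position: [0.5018, -0.0008, 0.1156]
tool_rot: [0.823, 0.569, -0.001, -0.001]
ft_force: [0.9, -0.1, -0.2]
grip_width: 0.0655
grip_force: 0.0
```

Emit:
servo_tool(rows=[-0.5,-0.0109,-0.0174,0.006,6.05,-0.5,-0.0127,-0.0161,0.006,6.05,-0.5,-0.0144,-0.0146,0.0,6.05,-0.5,0,0,0,0,-0.5,0,0,0,0])

```text
time: 33.68
position: [0.4423, -0.0135, 0.104]
tool_rot: [0.901, 0.435, -0.001, -0.001]
ft_force: [0.9, 0.1, -0.1]
grip_width: 0.0649
grip_force: 0.0
```

```bash
python3 - <<'E'
from h import *
o,p=see(['knob'],'w9.png'); print(fitwing(p,(.4405,-.012,51.)))
plan([.4408,-.012,.034],-38.5,g=-.5)
for n in ['red_mid','red_tab','keeper_tip']: print(n,[(d['at'],round(d['score'],2)) for d in robot.place_of(p,n)[:2]])
E
```

```text
t 33.68 [ 0.4423 -0.0135  0.104 ] yawy -38.48
knob [([0.442, -0.012, 0.0511], 0.73, [318.0, 203.0])]
(array([ 4.40800e-01, -1.19000e-02,  5.20718e+01,  9.24400e-01]), 1206)
3 rows
[ -0.5, -0.0003, -0.0015, 0.0235, 0.02, -0.5, -0.0003, -0.0015, 0.0235, 0.02, -0.5, -0.0003, -0.0015, 0.0235, 0.02 ]
red_mid [([0.6059, 0.016, 0.0837], 0.55)]
red_tab [([0.6143, -0.0352, 0.083], 0.63), ([0.6037, 0.0144, 0.0009], 0.58)]
keeper_tip [([0.5329, 0.0045, 0.0978], 0.94)]
```

Emit:
servo_tool(rows=[-0.5,-0.0005,-0.0015,0.025,0,-0.5,0,-0.001,0.02,0,-0.5,0,0,0.015,0,-0.5,0,0,0.008,0,-0.5,0,0,0,0])

```text
time: 34.35
position: [0.4405, -0.0121, 0.0352]
tool_rot: [0.901, 0.434, -0.001, -0.001]
ft_force: [-0.2, -0.2, 0.0]
grip_width: 0.065
grip_force: 0.0
```

Emit:
servo_tool(rows=[0.5,0,0,0,0,1,0,0,0,0,1,0,0,0,0,1,0,0,0,0,1,0,0,0,0], newtons=25)

```text
time: 34.77
position: [0.4413, -0.0125, 0.0372]
tool_rot: [0.901, 0.434, 0.001, 0.001]
ft_force: [-0.2, 0.2, 0.2]
grip_width: 0.0396
grip_force: 0.0
```

Emit:
servo_tool(rows=[1,0,0,0,0,1,0,0,0,0,1,0,0,0,0,1,0,0,0,0,1,0,0,0,0])

```text
time: 35.18
position: [0.4414, -0.0124, 0.0366]
tool_rot: [0.901, 0.434, 0.0, 0.0]
ft_force: [2.0, 0.5, -0.3]
grip_width: 0.0137
grip_force: 24.9
```

```bash
python3 - <<'E'
from h import *
o=robot.get_obs(); print(o['time'],o['position'],yawy(o),o['grip_width'],o['grip_force'],o['ft_force'],o['moment'],o['q'])
y=yawy(o); hx=np.array([np.cos(np.radians(9.8)),np.sin(np.radians(9.8))]); out=[]
for i in range(17):   # 5 deg per row = 3.05 mm
    a=np.radians(y-2.5); v=hx*.035*np.radians(5); tx=np.array([-np.sin(a),np.cos(a)]); ty=np.array([np.cos(a),np.sin(a)])
    out.append((round(tx@v,4),round(ty@v,4))); y-=5
print(out)
E
```

```text
35.1833 [ 0.44141318 -0.01241765  0.03663231] -38.521414718071846 0.01369723926434821 24.883412718772888 [ 2.00366927  0.51923457 -0.25374239] [ 0.09595676 -0.03858113  0.08207556] [-2.82355288e-01  5.64727811e-01  2.01446458e+00  3.29052889e-04
  5.61321650e-01  3.89691499e-01]
[(np.float64(0.0024), np.float64(0.0019)), (np.float64(0.0025), np.float64(0.0017)), (np.float64(0.0027), np.float64(0.0015)), (np.float64(0.0028), np.float64(0.0013)), (np.float64(0.0029), np.float64(0.001)), (np.float64(0.003), np.float64(0.0007)), (np.float64(0.003), np.float64(0.0005)), (np.float64(0.003), np.float64(0.0002)), (np.float64(0.0031), np.float64(-0.0)), (np.float64(0.003), np.float64(-0.0003)), (np.float64(0.003), np.float64(-0.0006)), (np.float64(0.0029), np.float64(-0.0008)), (np.float64(0.0029), np.float64(-0.0011)), (np.float64(0.0027), np.float64(-0.0013)), (np.float64(0.0026), np.float64(-0.0016)), (np.float64(0.0025), np.float64(-0.0018)), (np.float64(0.0023), np.float64(-0.002))]
```

Gripped the wing (13.7 mm, 25 N). I'll turn it clockwise at 5° a row while following the carriage.

Emit:
servo_tool(rows=[1,0.0024,0.0019,0,5,1,0.0025,0.0017,0,5,1,0.0027,0.0015,0,5,1,0.0028,0.0013,0,5,1,0.0029,0.001,0,5])

```text
time: 35.6
position: [0.4562, -0.0093, 0.0366]
tool_rot: [0.974, 0.227, 0.0, 0.0]
ft_force: [0.3, -0.6, 1.2]
grip_width: 0.0137
grip_force: 24.9
```

Emit:
servo_tool(rows=[1,0.003,0.0007,0,5,1,0.003,0.0005,0,5,1,0.003,0.0002,0,5,1,0.0031,0,0,5])

```text
time: 35.93
position: [0.4682, -0.0068, 0.0366]
tool_rot: [0.999, 0.055, 0.0, 0.0]
ft_force: [0.5, -0.9, 0.3]
grip_width: 0.0138
grip_force: 24.9
```

```bash
python3 - <<'E'
from h import *
o=robot.get_obs(); y=yawy(o); d=o['position'][:2]-[.4414,-.0124]; hx=np.array([np.cos(np.radians(9.8)),np.sin(np.radians(9.8))])
print(o['position'],y,'turned',-38.52-y,'travel',d@hx,'expected',.035*np.radians(-38.52-y),'lat',d@[-hx[1],hx[0]],o['ft_force'],o['moment'],o['grip_width'],o['grip_force'])
E
```

```text
[ 0.46815547 -0.00682986  0.03663494] -83.73804577886824 turned 45.21804577886824 travel 0.02731314380414629 expected 0.02762213230555711 lat 0.0009348281885354493 [ 0.45185179 -0.89387582  0.29166102] [-0.25207633  0.1678023   0.10896742] 0.013770946343386308 24.87767904996872
```

Emit:
servo_tool(rows=[1,0.003,-0.0003,0,5,1,0.003,-0.0006,0,5,1,0.0029,-0.0008,0,5,1,0.0029,-0.0011,0,5])

```text
time: 36.27
position: [0.4802, -0.0043, 0.0367]
tool_rot: [0.993, -0.12, 0.0, 0.0]
ft_force: [0.4, -1.4, 0.2]
grip_width: 0.0138
grip_force: 24.9
```

Emit:
servo_tool(rows=[1,0.0027,-0.0013,0,5,1,0.0026,-0.0016,0,5,1,0.0025,-0.0018,0,5,1,0.0018,-0.0016,0,4,1,0,0,0,0])

```text
time: 36.68
position: [0.4919, -0.0019, 0.0366]
tool_rot: [0.96, -0.28, 0.001, 0.0]
ft_force: [0.2, -2.3, -0.3]
grip_width: 0.0138
grip_force: 24.9
```

Emit:
servo_tool(rows=[1,0.0006,-0.0005,0,1.5,1,0.0004,-0.0004,0,1.5,1,0,0,0,0])

```text
time: 36.93
position: [0.4919, -0.0019, 0.0366]
tool_rot: [0.953, -0.303, -0.0, 0.001]
ft_force: [-1.0, -3.3, 1.6]
grip_width: 0.0145
grip_force: 25.7
```

```bash
python3 - <<'E'
from h import *
o=robot.get_obs(); y=yawy(o); d=o['position'][:2]-[.4414,-.0124]; hx=np.array([np.cos(np.radians(9.8)),np.sin(np.radians(9.8))])
print(o['position'],y,'turned',-38.52-y,'travel',d@hx,'lat',d@[-hx[1],hx[0]],o['ft_force'],o['moment'],o['grip_width'],o['grip_force'],o['time'])
o,p=wrist(); print([(d['at'],d['score']) for d in robot.place_of(p,'keeper_tip')])
E
```

```text
[ 0.49189328 -0.00186444  0.03661749] -125.26822295761457 turned 86.74822295761456 travel 0.051549728176718365 lat 0.0017873875371181133 [-1.04447439 -3.33625002  1.64649545] [-0.65199908  0.36737785  0.53672924] 0.014482141954563111 25.69242238998413 36.9333
[([0.5857, 0.0122, 0.0964], 0.59)]
```

It's at the stop: the moment rose to 0.54 N m, travel is 51.5 mm, and the keeper tip reads (0.586, 0.012). I'll release it, lift clear and check.

Emit:
servo_tool(rows=[0.3,0,0,0,0,-0.3,0,0,0,0,-0.3,0,0,0,0,-0.3,0,0,0,0,-0.3,0,0,0,0])

```text
time: 37.45
position: [0.4921, -0.0008, 0.0364]
tool_rot: [0.952, -0.305, -0.0, -0.0]
ft_force: [0.4, -0.1, -0.3]
grip_width: 0.0397
grip_force: 0.0
```

Emit:
servo_tool(rows=[-0.3,0,0,-0.01,0,-0.3,0,0,-0.025,0,-0.3,0,0,-0.03,0,-0.3,0,0,-0.03,0,-0.3,0,0,-0.03,0])

```text
time: 37.87
position: [0.4918, -0.0008, 0.1634]
tool_rot: [0.952, -0.305, -0.0, -0.0]
ft_force: [0.7, 0.0, 0.1]
grip_width: 0.0559
grip_force: 0.0
```

Emit:
servo_tool(rows=[-0.3,0,-0.03,-0.02,-6,-0.3,0,-0.03,0,-6,-0.3,0,-0.03,0,-6,-0.3,0,-0.03,0,-6,-0.3,0,0,0,0])

```text
time: 38.28
position: [0.5471, 0.11, 0.1828]
tool_rot: [0.995, -0.097, 0.002, -0.001]
ft_force: [0.1, -0.8, 0.0]
grip_width: 0.0564
grip_force: 0.0
```

```bash
python3 - <<'E'
from h import *
o,p=wrist(); print(o['time'],o['position'],o['ft_force'],o['grip_width'])
s=robot.camera('side'); t=robot.camera('top')
for n in ['keeper_tip','knob','red_mid','red_tab','vase_mid','caddy_mid','celadon_mid','tray_mid']:
    for k,q in (('w',p),('s',s),('t',t)): print(n,k,[(d['at'],round(d['score'],2)) for d in robot.place_of(q,n)[:1]])
a=s['pixels'][150:270,260:420,::-1]; b=t['pixels'][110:250,270:450,::-1]
cv2.imwrite('pics/fin.png',cv2.vconcat([cv2.resize(a,(640,300),interpolation=2)if 0 else cv2.resize(a,(400,300),interpolation=2),cv2.resize(b,(400,300),interpolation=2)]))
E
```

```text
38.2833 [0.54712178 0.11000485 0.18276754] [ 0.07029424 -0.82518246  0.03882336] 0.0564131210651127
keeper_tip w [([0.5856, 0.0109, 0.0995], 0.8)]
keeper_tip s [([0.7411, 0.1559, 0.0324], 0.67)]
keeper_tip t [([0.5837, 0.0162, 0.0996], 0.81)]
knob w [([0.4928, -0.0038, 0.0503], 0.9)]
knob s [([0.4902, -0.0035, 0.0473], 0.67)]
knob t [([0.4922, -0.0021, 0.0491], 0.57)]
red_mid w [([0.6023, 0.0152, 0.0839], 0.72)]
red_mid s [([0.6064, 0.0166, 0.0884], 0.68)]
red_mid t [([0.5995, 0.0197, 0.0797], 0.58)]
red_tab w [([0.615, -0.0333, 0.0826], 0.8)]
red_tab s [([0.6118, -0.0375, 0.0799], 0.57)]
red_tab t [([0.6115, -0.0346, 0.0843], 0.86)]
vase_mid w []
vase_mid s [([0.4683, 0.4006, 0.0379], 0.62)]
vase_mid t [([0.4662, 0.4018, 0.039], 0.68)]
caddy_mid w []
caddy_mid s [([0.3699, -0.2987, 0.0329], 0.65)]
caddy_mid t [([0.3713, -0.2935, 0.0339], 0.56)]
celadon_mid w [([0.7407, 0.1546, 0.0369], 0.7)]
celadon_mid s [([0.7422, 0.1494, 0.0325], 0.65)]
celadon_mid t [([0.7421, 0.1493, 0.0321], 0.54)]
tray_mid w []
tray_mid s [([0.6965, -0.3277, 0.0134], 0.56)]
tray_mid t [([0.6995, -0.3235, 0.0155], 0.67)]
```

View pics/fin.png

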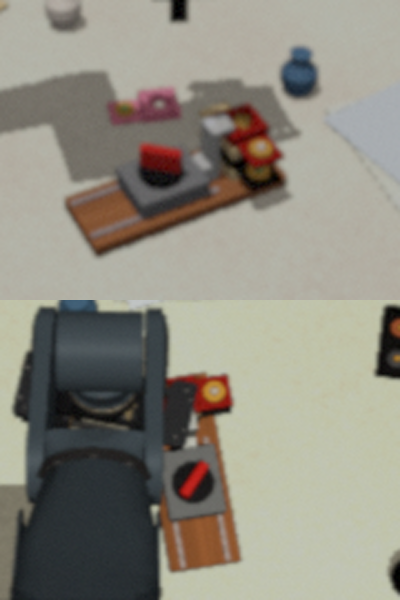

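The side view shows the stack with red on top at (240,125), its tab to -y above the black one's, and the keeper bar in over it at (215,125). The knob is turned at (160,160), and the vases, caddy and tray haven't moved.

```bash
python3 -c "
from rig import robot
print(robot.hand_in())"
```

```text
the job is handed in; nothing more can be done
None
```

The job is handed in at 38.3 s. The black, cream and red plates are fully down on the post with tabs on alternating sides, the keeper bar is in at its stop and let go, and the vases, caddy and tray are where they stood.

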